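# Load the four-lane drilling machine for the next batch

## Task

Get the drilling machine ready for its next batch: slide the gate's red grip fully to the left to open the lanes, and put the spanner that was left lying across them into the black tool tray on the machine's right side. Then load every work pallet on the bench, one to a lane, red handle towards you: slide it along its lane in under the grey hood, feeling for the hidden nest, until it drops in and lies level. When all are in, slide the gate fully to the right to close the lanes behind them, and do not disturb the other things on the bench.

Things in the scene. Friction and masses are not known exactly. Their poses are not given: they have to be found in the camera images.
- machine: Fixed bench drilling machine, x -140 to +155 mm, 340 mm wide. Origin: centre of its underside on the bench; x points away from the robot along the lanes, y left, z up. A dark apron, top at z = 50, runs from its front in under a grey hood. Four lanes along x at y = +114, +38, -38, -114 mm, each 58 mm wide between ridges 5 mm high (top z = 55)
- hood (a point): Middle of the hood's front edge (machine x = -5, y = 0, z = 96 mm). The opaque hood covers machine x = -5 to +155, |y| up to 170 mm; its front is open from the apron up to z = 92 mm; flat top at z = 96 mm; black spindle drives stand on it beyond machine x = +70 mm, up to z = 170 mm
- lane1 (a point): Lane 1, leftmost: its centre line, on the apron (z = 50 mm), below the hood's front edge (machine x = -5 mm). Under the hood each lane has a nest: a recess 101 mm long (x) by 58 wide, floor 8 mm below the apron. Its near edge lies at machine x = +4 to +30 mm, differs from lane to lane, is hidden and not reported
- lane4 (a point): Lane 4, rightmost, the same point of it. At each nest's far end an end wall rises to z = 68 mm. Slide the pallet inwards until it drops or its nose meets the end wall; at the end wall it is over the recess, with 6 mm to spare behind its body
- gate (a joint): The steel gate bar along the machine's front (machine x = -152 mm), m: 0 = fully left (+y), lanes open, its teeth stand in line with the ridges; 0.038 = fully right, lanes closed: a tooth stands in the middle of each lane mouth. It slides with about 1.5 N of friction and stays where it is left. Teeth: 10 mm wide, tops at z = 63 mm. It starts partly or wholly closed
- gate_grip (a point): Centre of the gate's red plastic grip (26 mm in x, 22 mm in y, 45 mm tall, top at z = 97 mm; this point is at z = 85 mm), at the left front corner of the machine. It moves with the gate; axes as the machine's
- tray_in (a point): Centre of the inner floor (z = 16 mm) of the black open tool tray fixed along the machine's right side: inside 222 mm along machine x and 64 mm along y, walls up to z = 44 mm
- spanner: Loose steel double open-ended spanner, 188 mm long, 10 mm thick, shaft 18 mm wide and 125 mm long, heads 38 mm wide. Origin: middle of its underside; its x runs along it, z up. It starts lying across the lanes, on top of the ridges (underside at z = 55 mm), some 75 to 90 mm before the hood
- pallet1: Loose work pallet, 0.26 kg (3 or 4 are present; an absent one reads None), brass or copper workpiece on top. Origin: underside centre of its flat body (95 mm in x, 50 in y; top of workpiece z = 30); +x = nose, goes in first. Behind, a tail 24 mm wide (z = 10 to 22) reaches to x = -127 mm and carries the red grip; in the nest the tail stays outside the hood. Starts flat on the bench beside the machine, grip towards it
- pallet2: Loose work pallet, 0.26 kg (3 or 4 are present; an absent one reads None), brass or copper workpiece on top. Origin: underside centre of its flat body (95 mm in x, 50 in y; top of workpiece z = 30); +x = nose, goes in first. Behind, a tail 24 mm wide (z = 10 to 22) reaches to x = -127 mm and carries the red grip; in the nest the tail stays outside the hood. Starts flat on the bench beside the machine, grip towards it
- pallet3: Loose work pallet, 0.26 kg (3 or 4 are present; an absent one reads None), brass or copper workpiece on top. Origin: underside centre of its flat body (95 mm in x, 50 in y; top of workpiece z = 30); +x = nose, goes in first. Behind, a tail 24 mm wide (z = 10 to 22) reaches to x = -127 mm and carries the red grip; in the nest the tail stays outside the hood. Starts flat on the bench beside the machine, grip towards it
- pallet4: Loose work pallet, 0.26 kg (3 or 4 are present; an absent one reads None), brass or copper workpiece on top. Origin: underside centre of its flat body (95 mm in x, 50 in y; top of workpiece z = 30); +x = nose, goes in first. Behind, a tail 24 mm wide (z = 10 to 22) reaches to x = -127 mm and carries the red grip; in the nest the tail stays outside the hood. Starts flat on the bench beside the machine, grip towards it
- pallet1_grip (a point): Centre of the upright red plastic grip of pallet1: a block 34 mm in x, 22 mm in y, from z = 22 to 58 mm of the pallet; this point is at pallet x = -109.5 mm, z = 44 mm
- pallet2_grip (a point): Centre of the upright red plastic grip of pallet2: a block 34 mm in x, 22 mm in y, from z = 22 to 58 mm of the pallet; this point is at pallet x = -109.5 mm, z = 44 mm
- pallet3_grip (a point): Centre of the upright red plastic grip of pallet3: a block 34 mm in x, 22 mm in y, from z = 22 to 58 mm of the pallet; this point is at pallet x = -109.5 mm, z = 44 mm
- pallet4_grip (a point): Centre of the upright red plastic grip of pallet4: a block 34 mm in x, 22 mm in y, from z = 22 to 58 mm of the pallet; this point is at pallet x = -109.5 mm, z = 44 mm
- oil_bottle: Bystander: yellow oil bottle, 54 mm across, 130 mm tall
- screw_jar: Bystander: glass screw jar, 60 mm across, 75 mm tall
- wood_offcut: Bystander: wooden offcut, 90 x 45 x 30 mm
- brass_bar: Bystander: square brass bar, 18 x 130 x 18 mm (along its y)
- gauge_case: Bystander: blue gauge case, 85 x 180 x 28 mm
There are look-alikes about, which are no part of the job. What is shaped like the pallet2 but turquoise is not meant.

How it is judged:
By the outcome, as a careful person would: the job done as asked, in the order asked, and still so for the second after the job is handed in, with the robot touching nothing.
Of pallet1, pallet2, pallet3, pallet4 only 3 to 4 are there at a start; the rules pass over those that are not, and their reading is None.
At some moment in a run one of pallet1, pallet2, pallet3, pallet4, spanner may be knocked a few centimetres aside while the robot is not near it.
Once in a run the grip may slacken for a moment while it holds something.
It also fails if it takes over 210 s, if anything falls off the work surface, if the arm or the gripper's body presses on something with over 40 N, if the wrist force passes 120 N, or if a joint passes its speed limit or range.

## Robot

A 6-joint arm with a two-finger parallel gripper is mounted at the origin on the work surface. World frame = base frame: x ahead of the robot, y to its left, z up, the work surface at z = 0. Lengths are in m, angles in rad, forces in N, time in s.
With the tool pointing down it reaches from about 0.375 to 0.9 m from the base axis. Payload 3.1 kg.
Tool frame: the origin (TCP) lies at the very end of the fingers, on their centre line; the grasp point (between the pads) lies 19 mm behind it; z points along the fingers, x is the direction in which the jaws open and shut, and the axes are right-handed (so a half turn about z gives the same grasp; the last joint's range is limited). The gripper opens to 87 mm and grips with 3 to 60 N. Pads are 19 mm wide; open, the fingers measure 117 mm over their backs; the gripper's body (75 mm by 190 mm) begins 51 mm behind the grasp point.
Start: joints at [-1.454, 0.527, 1.433, -0, 1.181, -0.178], TCP at [0.182, -0.598, 0.184] pointing down, gripper open.
Joint ranges: [-3.08, 3.08], [-0.75, 2.2], [0.22, 2.44], [-1.43, 4.57], [0, 2.65], [-2.85, 2.85]. Speed limits (rad/s): [2.79, 2.79, 3.14, 3.14, 3.14, 3.14].

## Interface

Orientations are given as a unit quaternion [x, y, z, w].
In Python, from rig import robot gives the robot as it stands. The module is installed in compiled form; this text tells all that it offers.
- The arm moves only by the shell command python3 -m creep 'ROWS' [OPENING] [FORCE]. ROWS is a JSON object of lists of equal length, an entry for each row: "dp": the shift along the tool's x, y, z in cm, a list of three; "turn": the turn, a rotation vector about the tool's x, y, z in degrees, a list of three. In form: {"dp": [[x, y, z], ...], "turn": [[wx, wy, wz], ...]}. A call has 1 to 20 rows; each row shifts and turns the commanded pose from where the row before left it, along the tool's axes as they then stand; what a row does not reach is not made up. A row lasts 1/10 s, in which the tool goes at most 50 mm and 8.59 degrees, less where a joint would pass 70% of its speed; a pose out of reach is approached as far as the arm can. A call is refused whole if a number of a shift passes 5 or a number of a turn 8.59, either way. A call with a gripper value outside its range is refused whole. OPENING is the gripper command: -1 is fully open, 1 is shut, values between are in proportion, set as the call begins (- or left out, the last holds). The fingers move at their own pace and stop on an object; FORCE is the grip in N (left out, the last holds). Time passes only in rows, so rows that do not move let the fingers close. It gives the time, the measured TCP pose, the force and the opening at its end, in the units of the state.
- robot.get_obs(): the state, without advancing time (a new reading comes with each control period).
- robot.camera(name): name is "side" or "top" or "wrist"; returns the picture (420x560x3 uint8, red, green, blue); there is no depth.
- robot.calibration(name): a dict with "fx", "fy", "cx", "cy" (pixels), "rvec" (rotation vector, rad) and "tvec" (3), from world to camera coordinates, as OpenCV has them. Camera axes: x right, y down, z forward; pixel columns grow to the right and rows downward; lengths in m; the calibration is good to about 2 mm. The wrist camera is an equidistant fisheye: a pixel r from the principal point sees the ray r / f radians off the axis. A picture is of the moment at which its call begins: read the wrist's pose just before it. calibration takes no time and is no camera call; for the wrist camera it gives the pose at the moment of the call.
- robot.hand_in(): hands the job in, once; it reports no verdict.
Trained networks look in the newest picture that a camera, given by its name, has taken for a name from the list of things; names that differ only in an ending like _2 or _b are one class to them, and where a whole thing is asked for, a point or a joint stands for the part that bears it (a point fixed in the world has none). Each returns a list of dicts, best first, with "confidence" (0 to 1); they miss things now and then, are a little off and sometimes report something else, mostly with a low value. They report only what shows in the picture. A call takes as long as a camera call. They do not tell look-alikes from the thing itself.
- robot.masks_of(name, camera): "pixels" (420x560 bool, what is visible of it).
- robot.tip_of(name, camera): "point" ([x, y, z] in m, in the coordinates of the camera as it stood for that picture, good to about 4 mm: a listed point, or the origin of a listed thing).
The state is a dict: "time": time; "q": joint angles; "joint_velocities": joint speeds; "joint_torque": joint torques, N m; "position": TCP position; "tool_rot": TCP orientation; "ft_force": force on the tool from outside, world axes, zero at the start; "moment": the same for the moment, N m; "grip_width": finger opening in m.
Only numpy, scipy, OpenCV 4.12 (cv2) and the standard library are available. Lean on these libraries where they do the work, as an engineer would, in place of code of your own. Each camera call takes 0.05 s, during which the arm holds its last target.

## Working session

There is one attempt and no reset: what is moved stays moved. The work goes in short steps, Python scripts to look and compute and a shell command to move; the robot and the scene stay as the last step left them, time stands still between calls to the robot, and variables do not carry over. Pictures are saved under pics/ and viewed, and the job is handed in when it is done.

```bash
ls; mkdir -p pics
cat > h.py <<'E'
import numpy as np, cv2
from rig import robot
from scipy.spatial.transform import Rotation as R
def snap(n,name):
    im=robot.camera(n); cv2.imwrite(f'pics/{name}.png',im[:,:,::-1]); return im
def T(n):
    c=robot.calibration(n); Rm=cv2.Rodrigues(np.array(c['rvec'],float))[0]; return c,Rm,np.array(c['tvec'],float).ravel()
def c2w(n,p):
    c,Rm,t=T(n); return Rm.T@(np.array(p)-t)
def w2p(n,p):
    c,Rm,t=T(n); q=Rm@np.array(p)+t
    return np.array([c['fx']*q[0]/q[2]+c['cx'],c['fy']*q[1]/q[2]+c['cy']])
def px2w(n,uv,z):
    c,Rm,t=T(n); 
    if n=='wrist':
        x=(uv[0]-c['cx'])/c['fx'];y=(uv[1]-c['cy'])/c['fy'];r=np.hypot(x,y)
        d=np.array([np.sin(r)*x/max(r,1e-9),np.sin(r)*y/max(r,1e-9),np.cos(r)])
    else: d=np.array([(uv[0]-c['cx'])/c['fx'],(uv[1]-c['cy'])/c['fy'],1])
    d=Rm.T@d; o=-Rm.T@t; return o+d*(z-o[2])/d[2]
def tips(n,names):
    for k in names:
        for d in robot.tip_of(k,n)[:5]:
            print(n,k,round(d['confidence'],2),c2w(n,d['point']).round(4))
def st():
    o=robot.get_obs(); Rm=R.from_quat(o['tool_rot']).as_matrix()
    print('t',round(o['time'],2),'p',np.round(o['position'],4),'toolx',Rm[:,0].round(3),'tooly',Rm[:,1].round(3),'toolz',Rm[:,2].round(3),'F',np.round(o['ft_force'],1),'w',round(o['grip_width'],4),'q',np.round(o['q'],2))
    return o,Rm
E
python3 - <<'E'
from h import *
st()
for n in ['side','top','wrist']: snap(n,n+'0')
for n in ['side','top']: print(T(n))
E
```

```text
pics
t 0.0 p [ 0.1815 -0.5972  0.1826] toolx [ 0.291 -0.957 -0.002] tooly [-0.957 -0.291 -0.   ] toolz [-0.     0.002 -1.   ] F [-0.9 -0.6 -0.4] w 0.0868 q [-1.45  0.53  1.43 -0.    1.18 -0.18]
({'fx': 532.9045275745158, 'fy': 532.9045275745158, 'cx': 284.38996493389834, 'cy': 208.42931082156883, 'rvec': array([ 2.40263974, -0.07173641,  0.0348846 ]), 'tvec': array([-0.47288692,  0.07413989,  1.74771209])}, array([[ 0.99808409, -0.06165585,  0.00516763],
       [-0.04213714, -0.73851566, -0.67291833],
       [ 0.04530573,  0.67141133, -0.73969873]]), array([-0.47288692,  0.07413989,  1.74771209]))
({'fx': 517.8763223305608, 'fy': 517.8763223305608, 'cx': 291.2730051988055, 'cy': 210.0891653108318, 'rvec': array([ 2.17367445, -2.16886077,  0.07300071]), 'tvec': array([0.00712188, 0.50191324, 1.43904782])}, array([[ 0.00287638, -0.99987022, -0.0158514 ],
       [-0.99654142, -0.00154965, -0.08308307],
       [ 0.08304772,  0.01603556, -0.99641655]]), array([0.00712188, 0.50191324, 1.43904782]))
```

View pics/top0.png

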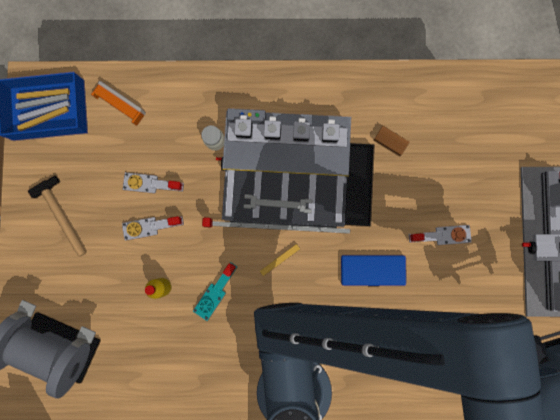

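View pics/side0.png

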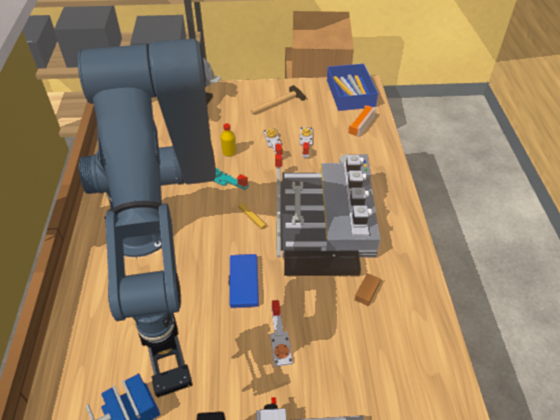

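Run:
```python
from h import *
names=['machine','hood','lane1','lane4','gate_grip','tray_in','spanner','pallet1','pallet1_grip']
tips('top',names); tips('side',names)
for n in ['gate']:
    print(robot.tip_of(n,'top')[:2])
```

```text
top machine 0.82 [0.6034 0.0262 0.0013]
top machine 0.38 [0.6037 0.1397 0.0467]
top hood 0.81 [0.6059 0.0257 0.0929]
top lane1 0.68 [ 0.5909 -0.0898  0.0521]
top lane1 0.66 [0.6011 0.1391 0.0481]
top lane4 0.68 [ 0.5909 -0.0898  0.0521]
top lane4 0.66 [0.6011 0.1391 0.0481]
top gate_grip 0.78 [0.4682 0.2364 0.0881]
top gate_grip 0.35 [0.6025 0.1424 0.0516]
top tray_in 0.83 [ 0.577  -0.1794  0.0091]
top tray_in 0.68 [0.6025 0.027  0.0965]
top spanner 0.94 [0.5153 0.0477 0.0518]
top spanner 0.61 [0.3606 0.0387 0.0016]
top pallet1 0.95 [0.5869 0.4453 0.0007]
top pallet1 0.82 [ 0.4575  0.4428 -0.0032]
top pallet1 0.72 [0.2502 0.2396 0.0045]
top pallet1 0.7 [ 0.4324 -0.4473  0.0012]
top pallet1 0.45 [0.5193 0.0469 0.0514]
top pallet1_grip 0.87 [0.5689 0.3393 0.0436]
side machine 0.61 [6.078e-01 2.360e-02 3.000e-04]
side hood 0.92 [0.6049 0.0202 0.0931]
side hood 0.44 [0.4716 0.3365 0.0454]
side lane1 0.75 [ 0.5942 -0.0901  0.05  ]
side lane1 0.56 [0.6077 0.1385 0.0494]
side lane1 0.42 [0.4663 0.235  0.0833]
side lane4 0.75 [ 0.5942 -0.0901  0.05  ]
side lane4 0.56 [0.6077 0.1385 0.0494]
side lane4 0.42 [0.4663 0.235  0.0833]
side gate_grip 0.62 [0.4638 0.2364 0.082 ]
side tray_in 0.83 [ 0.5743 -0.1845  0.0156]
side tray_in 0.43 [ 7.013e-01 -2.786e-01  5.000e-04]
side spanner 0.67 [0.5135 0.0414 0.0513]
side pallet1 0.88 [ 0.2417  0.2429 -0.0008]
side pallet1 0.76 [ 0.5798  0.4464 -0.0041]
side pallet1 0.66 [0.4527 0.4439 0.0056]
side pallet1 0.59 [ 0.4338 -0.4504 -0.0025]
side pallet1 0.36 [0.5172 0.0428 0.0511]
side pallet1_grip 0.52 [0.5706 0.3367 0.0444]Traceback (most recent call last):
  File "<stdin>", line 5, in <module>
ValueError: it knows: brass_bar, gate_grip, gauge_case, hood, lane, machine, oil_bottle, pallet, pallet1_grip, pallet2_grip, pallet3_grip, pallet4_grip, screw_jar, spanner, tray_in, wood_offcut
```

Run:
```python
import cv2,numpy as np
a=cv2.imread('pics/top0.png')
c=cv2.resize(a[95:245,110:390],None,fx=2.8,fy=2.8,interpolation=cv2.INTER_CUBIC); cv2.imwrite('pics/c1.png',c)
b=cv2.imread('pics/side0.png')
d=np.hstack([cv2.resize(a[160:320,380:560],(450,400),interpolation=cv2.INTER_CUBIC),cv2.resize(b[290:420,220:360],(350,400),interpolation=cv2.INTER_CUBIC)]); cv2.imwrite('pics/c2.png',d)
```

```text
(no output)
```

View pics/c1.png

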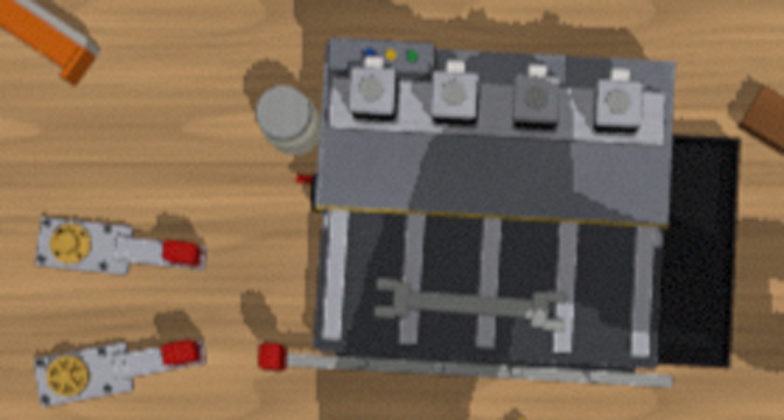

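View pics/c2.png

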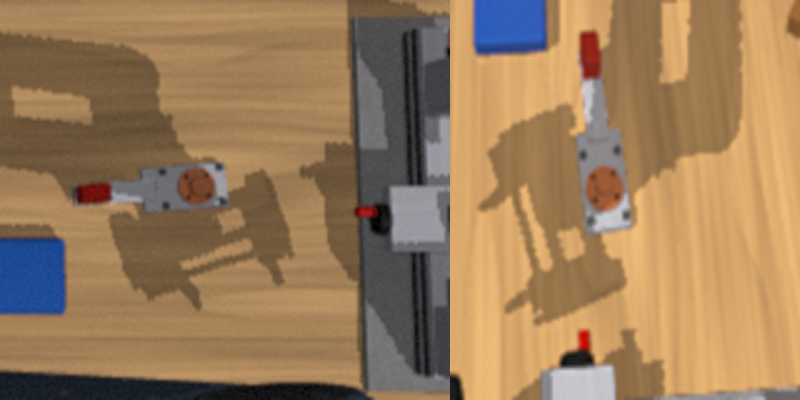

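View pics/wrist0.png

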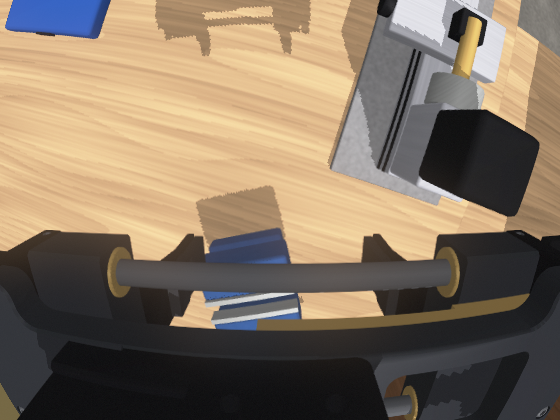

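Run:
```python
from h import *
f=lambda u,v:(u/2.8+110,v/2.8+95)
for nm,uv,z in [('hoodL',(316,208),.096),('hoodR',(667,225),.096),('hoodbackL',(331,42),.096),('hoodbackR',(674,63),.096),('ap fl',(316,347),.05),('ap fr',(655,366),.05),('trayR f',(731,366),.044),('trayRb',(739,138),.044),('gripc',(271,356),.097),('gate end',(668,381),.06)]:
    print(nm,px2w('top',f(*uv),z).round(4))
for k in range(3):
    robot.camera('top');robot.camera('side')
    for n in('top','side'):tips(n,['machine','hood','lane1','tray_in','gate_grip','spanner'])
```

```text
hoodL [0.6058 0.1919 0.096 ]
hoodR [ 0.5894 -0.1456  0.096 ]
hoodbackL [0.7689 0.1795 0.096 ]
hoodbackR [ 0.7476 -0.1533  0.096 ]
ap fl [0.4747 0.1969 0.05  ]
ap fr [ 0.4566 -0.1373  0.05  ]
trayR f [ 0.457  -0.2126  0.044 ]
trayRb [ 0.685  -0.2228  0.044 ]
gripc [0.4629 0.2328 0.097 ]
gate end [ 0.4414 -0.149   0.06  ]
top machine 0.71 [ 0.6044  0.0254 -0.0041]
top hood 0.59 [0.6028 0.0244 0.0974]
top lane1 0.77 [ 0.5912 -0.0864  0.0538]
top lane1 0.72 [0.6008 0.1401 0.0463]
top tray_in 0.65 [ 0.5738 -0.1835  0.0142]
top gate_grip 0.66 [0.4671 0.237  0.0874]
top spanner 0.96 [0.5164 0.0461 0.0504]
top spanner 0.69 [ 0.6057  0.0269 -0.0013]
side machine 0.68 [ 0.6095  0.0231 -0.    ]
side hood 0.94 [0.605  0.0199 0.0925]
side lane1 0.95 [0.6083 0.141  0.049 ]
side lane1 0.86 [ 0.5924 -0.0913  0.0494]
side lane1 0.49 [ 7.005e-01 -2.794e-01 -2.000e-04]
side tray_in 0.61 [ 0.5744 -0.1846  0.0141]
side tray_in 0.52 [0.6019 0.0232 0.0931]
side tray_in 0.31 [ 0.3364 -0.2197 -0.0017]
side gate_grip 0.72 [0.4674 0.2353 0.0812]
side gate_grip 0.49 [0.6048 0.0192 0.0924]
side spanner 0.69 [0.5
[... 708 characters left out ...]
5]
top machine 0.92 [ 0.6053  0.0255 -0.0032]
top hood 0.78 [0.6013 0.0244 0.0965]
top lane1 0.95 [0.603  0.14   0.0463]
top lane1 0.65 [ 0.5929 -0.0902  0.0526]
top tray_in 0.89 [ 0.5732 -0.1844  0.0143]
top gate_grip 0.56 [0.4653 0.2374 0.0859]
top gate_grip 0.37 [0.2839 0.3796 0.0035]
top spanner 0.84 [0.5137 0.0444 0.0522]
side machine 0.77 [0.608  0.0262 0.0036]
side machine 0.25 [0.4512 0.4445 0.0059]
side hood 0.83 [0.6013 0.0232 0.0905]
side lane1 0.97 [ 0.5928 -0.0895  0.0475]
side lane1 0.93 [0.6068 0.1406 0.0481]
side tray_in 0.58 [ 0.5742 -0.1829  0.0129]
side gate_grip 0.73 [0.467  0.232  0.0779]
side gate_grip 0.49 [0.5137 0.043  0.0521]
side spanner 0.69 [0.517  0.0403 0.05  ]
```

```bash
python3 -m creep '{"dp":[[0,0,-2],[0,0,-2],[0,0,0],[-3,-3,0],[-3,-3,0],[-3,-3,0],[-3,-3,0],[-3,-3,0],[-3,-3,0],[-3,-3,0],[-3,-3,0],[-3,0,0],[-3,0,0],[-4,0,0],[-4,0,0],[-4,0,0],[-4,0,0],[-4,0,0],[-4,0,0],[-4,0,0]],"turn":[[0,0,6.6],[0,0,6.6],[0,0,6.7],[0,0,0],[0,0,0],[0,0,0],[0,0,0],[0,0,0],[0,0,0],[0,0,0],[0,0,0],[0,0,0],[0,0,0],[0,0,0],[0,0,0],[0,0,0],[0,0,0],[0,0,0],[0,0,0],[0,0,0]]}' -- ; python3 -c "
from h import *
st()"
```

```text
t 3.15 p [ 0.1816 -0.598   0.1835] toolx [ 0.291 -0.957 -0.   ] tooly [-0.957 -0.291  0.   ] toolz [-0.  0. -1.] F [-0.2  0.4  0.3] w 0.087 q [-1.45  0.53  1.43 -0.    1.18 -0.18]invalid input: not JSON, or not a number
```

```bash
python3 -m creep '{"dp":[[0,0,-2],[0,0,-2],[0,0,0],[-3,-3,0],[-3,-3,0],[-3,-3,0],[-3,-3,0],[-3,-3,0],[-3,-3,0],[-3,-3,0],[-3,-3,0],[-3,0,0],[-3,0,0],[-4,0,0],[-4,0,0],[-4,0,0],[-4,0,0],[-4,0,0],[-4,0,0],[-4,0,0]],"turn":[[0,0,6.6],[0,0,6.6],[0,0,6.7],[0,0,0],[0,0,0],[0,0,0],[0,0,0],[0,0,0],[0,0,0],[0,0,0],[0,0,0],[0,0,0],[0,0,0],[0,0,0],[0,0,0],[0,0,0],[0,0,0],[0,0,0],[0,0,0],[0,0,0]]}' ; python3 -c "
from h import *
st()"
```

```text
time: 5.15
position: [0.4517, -0.0299, 0.2238]
tool_rot: [-0.688, 0.726, -0.0, 0.0]
ft_force: [1.0, 0.6, 0.3]
grip_width: 0.087
t 5.15 p [ 0.4517 -0.0299  0.2238] toolx [-0.053 -0.999  0.   ] tooly [-0.999  0.053 -0.001] toolz [ 0.001 -0.    -1.   ] F [1.  0.6 0.3] w 0.087 q [-0.31  0.24  1.8   0.    1.11  1.31]
```

```bash
python3 -m creep '{"dp":[[-4,0,0],[-4,0,0],[-4,0,0],[-4,0,0],[-4,0,0],[-3,0,0],[0,0,0],[0,0,0]],"turn":[[0,0,0],[0,0,0],[0,0,0],[0,0,0],[0,0,0],[0,0,0],[0,0,0],[0,0,0]]}' -0.2 ; python3 -c "
from h import *
st(); snap('top','top1'); snap('wrist','wr1')
tips('wrist',['gate_grip','spanner','pallet1','lane1'])"
```

```text
time: 5.95
position: [0.4636, 0.1986, 0.2235]
tool_rot: [-0.689, 0.725, -0.0, -0.0]
ft_force: [-0.5, -1.3, -0.3]
grip_width: 0.0523
t 5.95 p [0.4636 0.1986 0.2235] toolx [-0.051 -0.999  0.001] tooly [-0.999  0.051  0.   ] toolz [-0.    -0.001 -1.   ] F [-0.5 -1.3 -0.3] w 0.0523 q [ 0.18  0.31  1.68 -0.    1.15  1.8 ]
wrist gate_grip 0.58 [0.4681 0.2369 0.084 ]
wrist gate_grip 0.55 [ 0.5724 -0.1812  0.0153]
wrist gate_grip 0.39 [0.5828 0.4438 0.0032]
wrist spanner 0.83 [0.5158 0.0446 0.0551]
wrist pallet1 0.92 [0.5824 0.4433 0.0016]
wrist pallet1 0.85 [0.2475 0.235  0.0003]
wrist pallet1 0.79 [ 0.4535  0.4426 -0.0006]
wrist lane1 0.95 [0.6067 0.1397 0.0509]
wrist lane1 0.7 [ 0.5944 -0.0901  0.0492]
```

View pics/top1.png

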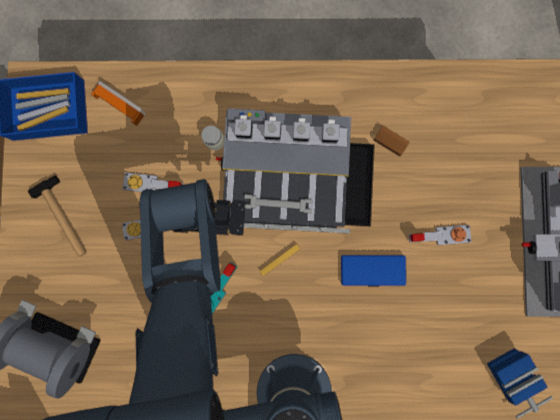

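View pics/wr1.png

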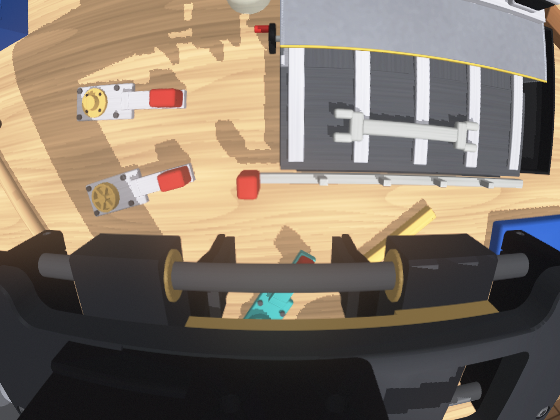

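```bash
python3 -m creep '{"dp":[[-2,-0.15,0],[-1.75,0,0],[0,0,3],[0,0,3],[0,0,2.5],[0,0,2],[0,0,2],[0,0,1.5],[0,0,1],[0,0,0.7],[0,0,0]],"turn":[[0,0,0],[0,0,0],[0,0,0],[0,0,0],[0,0,0],[0,0,0],[0,0,0],[0,0,0],[0,0,0],[0,0,0],[0,0,0]]}' && python3 -m creep '{"dp":[[0,0,0],[0,0,0],[0,0,0],[0,0,0],[0,0,0],[0,0,0]],"turn":[[0,0,0],[0,0,0],[0,0,0],[0,0,0],[0,0,0],[0,0,0]]}' 1 25
```

```text
time: 7.35
position: [0.467, 0.2352, 0.066]
tool_rot: [-0.688, 0.726, 0.0, -0.001]
ft_force: [0.5, -0.9, -0.7]
grip_width: 0.0521
time: 7.95
position: [0.4673, 0.2357, 0.0667]
tool_rot: [-0.688, 0.725, -0.0, 0.0]
ft_force: [0.4, 0.1, -0.1]
grip_width: 0.0119
```

```bash
python3 -c "
from h import *
st(); snap('wrist','wr2');snap('side','sd2')
import cv2
a=cv2.imread('pics/sd2.png'); cv2.imwrite('pics/sd2c.png',cv2.resize(a[90:270,190:400],None,fx=2.8,fy=2.8))
tips('wrist',['gate_grip'])"
```

```text
t 7.95 p [0.4673 0.2357 0.0667] toolx [-0.052 -0.999 -0.   ] tooly [-0.999  0.052 -0.   ] toolz [ 0.  0. -1.] F [ 0.4  0.1 -0.1] w 0.0119 q [0.25 0.57 1.79 0.   0.78 1.88]
wrist gate_grip 0.58 [0.4673 0.2351 0.086 ]
```

View pics/wr2.png

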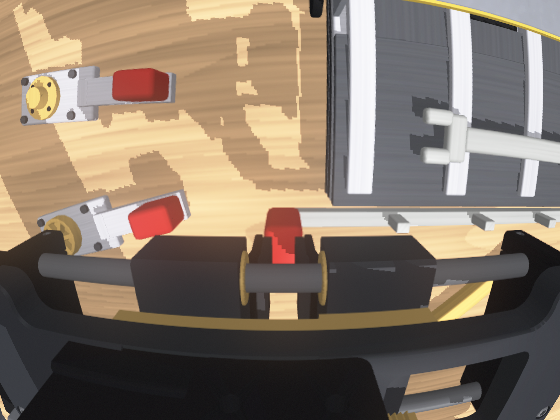

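View pics/sd2c.png

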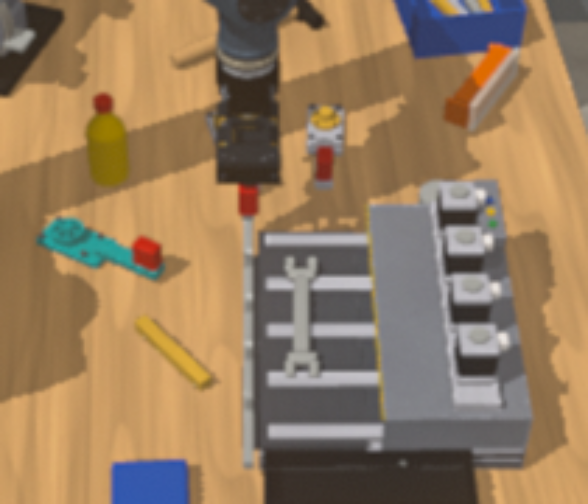

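```bash
python3 -c "
from h import *
import cv2
a=cv2.imread('pics/sd2.png')[:,:,:]
s=8
u0,v0=255,130
c=cv2.resize(a[v0:v0+60,u0:u0+80],None,fx=s,fy=s,interpolation=cv2.INTER_CUBIC)
for p in [(.4673,.2357,.0667),(.4673,.2357,.0857),(.467,.236,.097),(.467,.225,.097),(.467,.247,.097)]:
    q=w2p('side',p); print(p,q); cv2.circle(c,tuple(int(x) for x in ((q-[u0,v0])*s)),3,(0,255,0),-1)
cv2.imwrite('pics/sd2d.png',c)
m=robot.masks_of('gate_grip','wrist')[0]; ys,xs=np.nonzero(m['pixels']); print(m['confidence'],xs.min(),xs.max(),ys.min(),ys.max())
print(robot.calibration('wrist'))
"
```

```text
(0.4673, 0.2357, 0.0667) [278.52402623 161.7447311 ]
(0.4673, 0.2357, 0.0857) [278.50786612 157.73691376]
(0.467, 0.236, 0.097) [278.40743093 155.26990088]
(0.467, 0.225, 0.097) [278.57907989 157.39984356]
(0.467, 0.247, 0.097) [278.23714294 153.15684612]
0.77 265 559 207 263
{'fx': 325.19226210127806, 'fy': 325.19226210127806, 'cx': 283.03018285483245, 'cy': 204.8949735923086, 'rvec': array([-2.02990786,  2.13813561,  0.28082236]), 'tvec': array([0.25936093, 0.43690025, 0.39448025])}
```

View pics/sd2d.png

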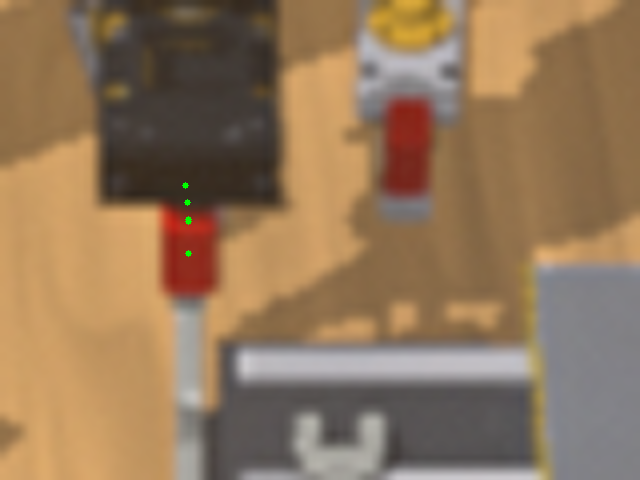

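```bash
python3 -m creep '{"dp":[[0,0,0],[0,0,0],[0,0,0]],"turn":[[0,0,0],[0,0,0],[0,0,0]]}' 1 25; python3 -c "
from h import *
st(); snap('wrist','wr3')
import cv2
a=cv2.imread('pics/wr3.png'); cv2.imwrite('pics/wr3c.png',cv2.resize(a[190:320,200:370],None,fx=4,fy=4,interpolation=cv2.INTER_CUBIC))
for z in (.097,.0667,.052): print(w2p('side',[.467,.236,z]))
"
```

```text
time: 8.45
position: [0.4673, 0.2356, 0.0665]
tool_rot: [-0.688, 0.725, 0.0, -0.0]
ft_force: [0.8, -0.1, 0.0]
grip_width: 0.0004
t 8.45 p [0.4673 0.2356 0.0665] toolx [-0.053 -0.999 -0.   ] tooly [-0.999  0.053  0.   ] toolz [-0.  0. -1.] F [ 0.8 -0.1  0. ] w 0.0004 q [0.25 0.57 1.79 0.   0.78 1.88]
[278.40743093 155.26990088]
[278.43439811 161.69011824]
[278.44725065 164.74998727]
```

View pics/wr3c.png

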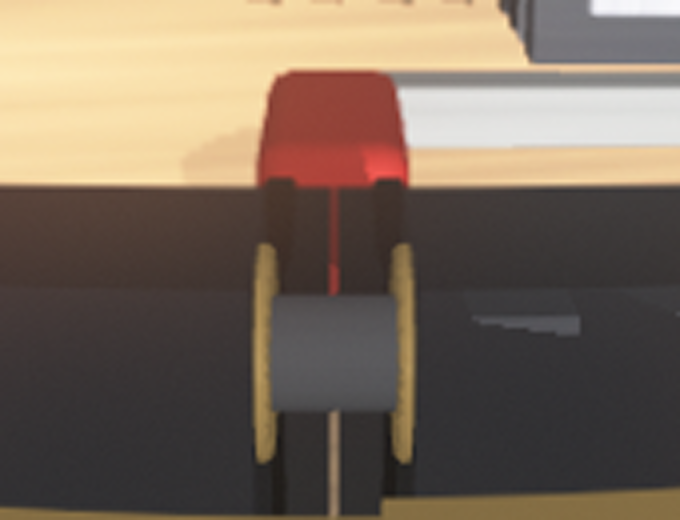

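```bash
python3 -c "
from h import *
for z in (.136,.15,.16,.17,.18):
  for y in (.14,.2356): print(z,y,w2p('side',[.467,y,z]))
c,Rm,t=T('wrist'); o=-Rm.T@t; print('wrist cam pos',o, 'axis',Rm[2])
q=Rm@np.array([.4673,.2356,.0665])+t; print('tcp in cam',q)
def fe(p):
    q=Rm@np.array(p)+t; th=np.arctan2(np.hypot(q[0],q[1]),q[2]); r=c['fx']*th/np.hypot(q[0],q[1]); return q[0]*r+c['cx'],q[1]*r+c['cy']
for p in [(.4673,.2356,.0665),(.4673,.2356,.0855),(.467,.236,.097),(.48,.236,.097),(.454,.236,.097),(.48,.236,.052)]: print(p,fe(p))
"
```

```text
0.136 0.14 [279.94150411 165.95850025]
0.136 0.2356 [278.37805745 146.85148696]
0.15 0.14 [279.93721547 162.84177201]
0.15 0.2356 [278.36500528 143.73596191]
0.16 0.14 [279.93412098 160.59288265]
0.16 0.2356 [278.3555908  141.48874439]
0.17 0.14 [279.93100013 158.32484088]
0.17 0.2356 [278.34609899 139.22307066]
0.18 0.14 [279.9278526  156.03740099]
0.18 0.2356 [278.33652891 136.9387124 ]
wrist cam pos [0.53678857 0.23191239 0.2680282 ] axis [-0.2581953   0.01310243 -0.96600389]
tcp in cam [-1.42308197e-04  1.51201060e-02  2.12666962e-01]
(0.4673, 0.2356, 0.0665) (np.float64(282.8129428223765), np.float64(227.9765134782095))
(0.4673, 0.2356, 0.0855) (np.float64(282.8030558405444), np.float64(238.30170915735528))
(0.467, 0.236, 0.097) (np.float64(282.1188818025744), np.float64(246.0394755883399))
(0.48, 0.236, 0.097) (np.float64(280.88052078499), np.float64(224.3428786777714))
(0.454, 0.236, 0.097) (np.float64(283.3022746142085), np.float64(266.6152792474987))
(0.48, 0.236, 0.052) (np.float64(281.2756695488656), np.float64(203.64294032476712))
```

```bash
python3 -m creep '{"dp":[[0,0,-2],[0,0,-3],[0,0,-3],[0,0,0],[0,0,0],[0,0,0]],"turn":[[0,0,0],[0,0,0],[0,0,0],[0,0,0],[0,0,0],[0,0,0]]}' -0.1 25; python3 -c "
from h import *
st(); snap('wrist','wr4');snap('side','sd4')
import cv2
a=cv2.imread('pics/wr4.png'); a=cv2.resize(a[190:330,180:390],None,fx=3,fy=3,interpolation=cv2.INTER_CUBIC)
b=cv2.imread('pics/sd4.png'); b=cv2.resize(b[100:180,240:320],(420,420),interpolation=cv2.INTER_CUBIC)
cv2.imwrite('pics/wr4c.png',a);cv2.imwrite('pics/sd4c.png',b)
print(w2p('side',robot.get_obs()['position']))
"
```

```text
time: 9.1
position: [0.4662, 0.2354, 0.1456]
tool_rot: [-0.688, 0.725, 0.001, -0.001]
ft_force: [0.1, -0.2, 0.4]
grip_width: 0.0405
t 9.1 p [0.4662 0.2354 0.1456] toolx [-0.053 -0.999  0.001] tooly [-0.999  0.053  0.002] toolz [-0.002 -0.001 -1.   ] F [ 0.1 -0.2  0.4] w 0.0405 q [ 0.25  0.44  1.73 -0.    0.97  1.88]
[278.13200754 144.85497217]
```

View pics/wr4c.png

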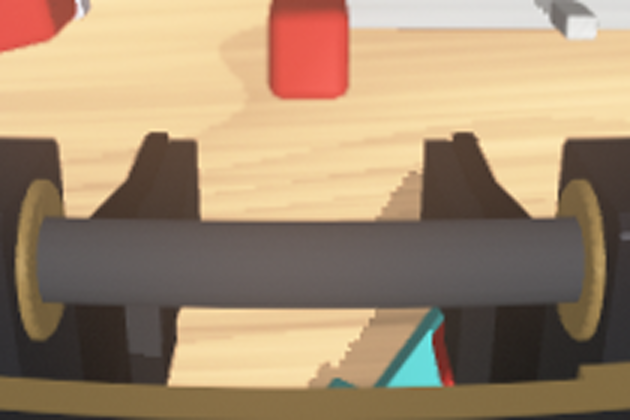

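View pics/sd4c.png

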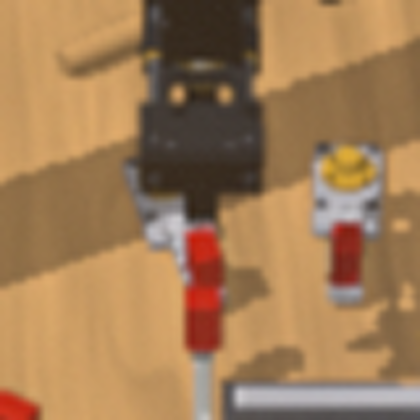

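```bash
python3 -m creep '{"dp":[[0,0,2],[0,0,2],[0,0,2],[0,0,2],[0,0,1],[0,0,1],[0,0,0.5],[0,0,0]],"turn":[[0,0,0],[0,0,0],[0,0,0],[0,0,0],[0,0,0],[0,0,0],[0,0,0],[0,0,0]]}' -0.1 25; python3 -c "
from h import *
st(); snap('wrist','wr5');snap('side','sd5')
import cv2
a=cv2.imread('pics/wr5.png'); a=cv2.resize(a[190:330,180:390],None,fx=2,fy=2,interpolation=cv2.INTER_CUBIC)
b=cv2.imread('pics/sd5.png'); b=cv2.resize(b[110:180,240:320],(320,280),interpolation=cv2.INTER_CUBIC)
cv2.imwrite('pics/c5.png',np.hstack([a,b]))
"
```

```text
time: 10.0
position: [0.467, 0.2356, 0.0411]
tool_rot: [-0.688, 0.725, 0.0, -0.0]
ft_force: [0.9, 0.1, -0.4]
grip_width: 0.0484
t 10.0 p [0.467  0.2356 0.0411] toolx [-0.053 -0.999  0.   ] tooly [-0.999  0.053  0.001] toolz [-0.001 -0.    -1.   ] F [ 0.9  0.1 -0.4] w 0.0484 q [0.25 0.61 1.81 0.   0.72 1.88]
```

View pics/c5.png

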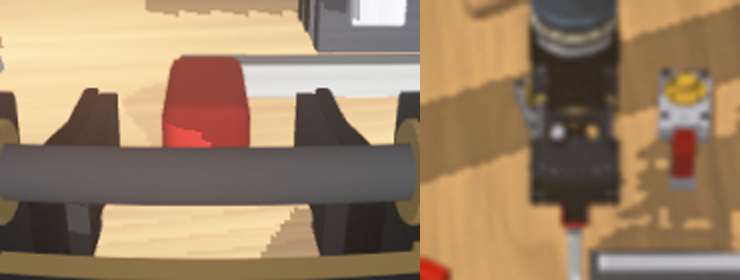

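```bash
python3 -m creep '{"dp":[[0,0,0.6],[0,0,0.4],[0,0,0]],"turn":[[0,0,0],[0,0,0],[0,0,0]]}' && python3 -m creep '{"dp":[[0,0,0],[0,0,0],[0,0,0],[0,0,0],[0,0,0],[0,0,0],[0,0,0]],"turn":[[0,0,0],[0,0,0],[0,0,0],[0,0,0],[0,0,0],[0,0,0],[0,0,0]]}' 1 25
```

```text
time: 10.4
position: [0.4669, 0.2355, 0.0312]
tool_rot: [-0.688, 0.725, 0.0, -0.0]
ft_force: [-1.4, -0.1, -0.7]
grip_width: 0.0479
time: 11.1
position: [0.4674, 0.2357, 0.0316]
tool_rot: [-0.688, 0.725, -0.0, 0.0]
ft_force: [0.2, 0.2, 1.1]
grip_width: 0.0219
```

```bash
python3 -m creep '{"dp":[[-0.4,0,0],[-0.5,0,0],[-0.5,0,0],[-0.4,0,0],[0,0,0]],"turn":[[0,0,0],[0,0,0],[0,0,0],[0,0,0],[0,0,0]]}' && python3 -m creep '{"dp":[[-0.4,0,0],[-0.3,0,0],[-0.3,0,0],[0,0,0]],"turn":[[0,0,0],[0,0,0],[0,0,0],[0,0,0]]}'
```

```text
time: 11.6
position: [0.4684, 0.2547, 0.0316]
tool_rot: [-0.688, 0.725, 0.0, 0.001]
ft_force: [0.9, 2.1, 1.5]
grip_width: 0.0218
time: 12.0
position: [0.469, 0.2642, 0.0317]
tool_rot: [-0.688, 0.725, 0.0, 0.0]
ft_force: [0.2, 0.8, 2.6]
grip_width: 0.0216
```

```bash
python3 -m creep '{"dp":[[-0.3,0,0],[-0.3,0,0],[-0.2,0,0],[0,0,0]],"turn":[[0,0,0],[0,0,0],[0,0,0],[0,0,0]]}' ; python3 -c "
from h import *
st(); snap('top','tp6')
tips('wrist',['gate_grip'])
snap('wrist','wr6'); tips('wrist',['gate_grip'])"
```

```text
time: 12.4
position: [0.4689, 0.2673, 0.0315]
tool_rot: [-0.689, 0.724, -0.002, -0.003]
ft_force: [1.6, -17.4, 5.0]
grip_width: 0.022
t 12.4 p [0.4689 0.2673 0.0315] toolx [-0.049 -0.999  0.007] tooly [-0.999  0.049  0.001] toolz [-0.002 -0.007 -1.   ] F [  1.6 -17.4   5. ] w 0.022 q [ 0.32  0.65  1.77 -0.01  0.73  1.94]
wrist gate_grip 0.71 [0.4691 0.2679 0.074 ]
wrist gate_grip 0.82 [0.4665 0.2647 0.0849]
```

View pics/wr6.png

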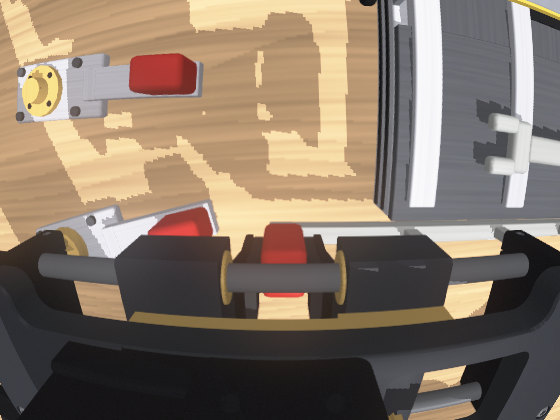

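```bash
python3 -m creep '{"dp":[[0.3,0,0],[0.1,0,0],[0,0,0]],"turn":[[0,0,0],[0,0,0],[0,0,0]]}' && python3 -m creep '{"dp":[[0,0,0],[0,0,0],[0,0,0],[0,0,0],[0,0,-2],[0,0,-3],[0,0,-3],[0,0,-3],[0,0,-3],[0,0,-2]],"turn":[[0,0,0],[0,0,0],[0,0,0],[0,0,0],[0,0,0],[0,0,0],[0,0,0],[0,0,0],[0,0,0],[0,0,0]]}' -0.1 ; python3 -c "
from h import *
st(); snap('wrist','wr7')
tips('wrist',['gate_grip','spanner','lane1'])"
```

```text
time: 12.9
position: [0.4691, 0.2675, 0.0316]
tool_rot: [-0.689, 0.725, -0.0, -0.0]
ft_force: [1.2, -2.8, 3.2]
grip_width: 0.0219
time: 13.9
position: [0.4695, 0.2681, 0.1937]
tool_rot: [-0.688, 0.725, -0.0, 0.001]
ft_force: [0.8, -0.0, 0.1]
grip_width: 0.0484
t 13.9 p [0.4695 0.2681 0.1937] toolx [-0.052 -0.999 -0.001] tooly [-0.999  0.052 -0.002] toolz [ 0.003  0.001 -1.   ] F [ 0.8 -0.   0.1] w 0.0484 q [0.31 0.4  1.64 0.   1.1  1.93]
wrist gate_grip 0.72 [0.4708 0.2655 0.0848]
wrist gate_grip 0.15 [ 0.3644  0.0427 -0.001 ]
wrist spanner 0.7 [0.5168 0.047  0.0559]
wrist lane1 0.8 [ 0.5962 -0.091   0.0452]
wrist lane1 0.73 [0.6052 0.1398 0.0454]
```

View pics/wr7.png

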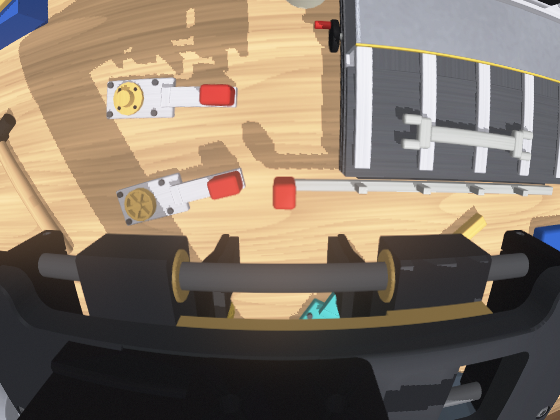

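```bash
python3 -c "
from h import *
def pose(cam,z):
    m=robot.masks_of('spanner',cam)[0]; ys,xs=np.nonzero(m['pixels'])
    P=np.array([px2w(cam,(x,y),z)[:2] for x,y in zip(xs,ys)]); 
    r=cv2.minAreaRect((P*1000).astype(np.float32)); mu=P.mean(0); U,S,V=np.linalg.svd(P-mu,full_matrices=False)
    print(cam,m['confidence'],len(xs),'mean',mu.round(4),'rect',r,'ang',np.degrees(np.arctan2(V[0,1],V[0,0])))
pose('wrist',.062); pose('top',.065)
robot.camera('side'); pose('side',.062)
"
```

```text
wrist 0.98 2536 mean [0.5173 0.0564] rect ((516.7550048828125, 45.63953399658203), (188.4647216796875, 38.10798263549805), 85.62428283691406) ang -94.2244855929611
top 0.6 525 mean [0.5158 0.046 ] rect ((515.9462890625, 44.006309509277344), (184.55104064941406, 38.32016372680664), 85.54063415527344) ang -94.1610145325913
side 0.6 228 mean [0.517  0.0283] rect ((517.466552734375, 34.400569915771484), (165.8658905029297, 31.973487854003906), 85.19120025634766) ang -94.63794724620811
```

```bash
python3 -m creep '{"dp":[[0,0,0],[0,0,0],[0,0,0],[0,0,0],[0,0,0],[0,0,0],[0,0,0],[0,0,0],[0,0,0],[0,0,0],[0,0,0],[1,3,0],[1,3,0],[1,3,0],[1,3,0],[1,3,0],[1.38,3,0],[0,2,0],[0,1.43,0],[0,0,0]],"turn":[[0,0,-8.05],[0,0,-8.05],[0,0,-8.05],[0,0,-8.05],[0,0,-8.05],[0,0,-8.05],[0,0,-8.05],[0,0,-8.05],[0,0,-8.05],[0,0,-8.05],[0,0,-8.1],[0,0,0],[0,0,0],[0,0,0],[0,0,0],[0,0,0],[0,0,0],[0,0,0],[0,0,0],[0,0,0]]}' -0.1 ; python3 -c "
from h import *
st(); snap('wrist','wr8')
tips('wrist',['spanner'])"
```

```text
time: 16.3
position: [0.5155, 0.0478, 0.1907]
tool_rot: [0.999, -0.04, -0.001, -0.0]
ft_force: [0.2, 0.6, 0.1]
grip_width: 0.0478
t 16.3 p [0.5155 0.0478 0.1907] toolx [ 0.997 -0.079 -0.002] tooly [-0.079 -0.997  0.   ] toolz [-0.002  0.    -1.   ] F [0.2 0.6 0.1] w 0.0478 q [-0.12  0.38  1.69 -0.    1.08 -0.04]
wrist spanner 0.58 [0.5164 0.0487 0.0555]
```

View pics/wr8.png

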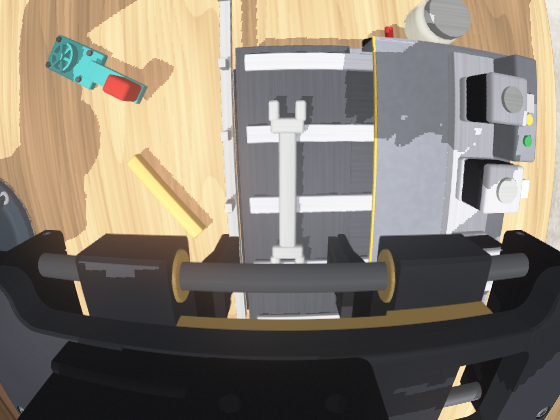

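```bash
python3 -c "
from h import *
m=robot.masks_of('spanner','wrist')[0]; ys,xs=np.nonzero(m['pixels'])
P=np.array([px2w('wrist',(x,y),.063)[:2] for x,y in zip(xs,ys)])
print(m['confidence'],cv2.minAreaRect((P*1000).astype(np.float32)))
for v in (130,160,190,215): 
    s=xs[ys==v]; print(v,px2w('wrist',(s.min(),v),.065)[:2],px2w('wrist',(s.max()+1,v),.065)[:2])
"
```

```text
Traceback (most recent call last):
  File "h.py", line 14, in px2w
    c,Rm,t=T(n);
           ~^^^
  File "h.py", line 7, in T
    c=robot.calibration(n); Rm=cv2.Rodrigues(np.array(c['rvec'],float))[0]; return c,Rm,np.array(c['tvec'],float).ravel()
ValueError: time passes only in moves, steps and waits
```

```bash
cat > t.py <<'E'
s=open('h.py').read()
s=s.replace("def T(n):\n    c=robot.calibration(n);","_C={}\ndef T(n,fresh=False):\n    if fresh or n not in _C: _C[n]=robot.calibration(n)\n    c=_C[n];")
s=s.replace("def snap(n,name):\n","def snap(n,name):\n    T(n,True);")
open('h.py','w').write(s)
E
python3 t.py; sed -n 1,12p h.py; python3 -c "
from h import *
m=robot.masks_of('spanner','wrist')[0]; ys,xs=np.nonzero(m['pixels'])
P=np.array([px2w('wrist',(x,y),.063)[:2] for x,y in zip(xs,ys)])
print(m['confidence'],cv2.minAreaRect((P*1000).astype(np.float32)))
for v in (130,160,190,215): 
    s=xs[ys==v]; print(v,px2w('wrist',(s.min(),v),.065)[:2],px2w('wrist',(s.max()+1,v),.065)[:2])
"
```

```text
import numpy as np, cv2
from rig import robot
from scipy.spatial.transform import Rotation as R
def snap(n,name):
    T(n,True);    im=robot.camera(n); cv2.imwrite(f'pics/{name}.png',im[:,:,::-1]); return im
_C={}
def T(n,fresh=False):
    if fresh or n not in _C: _C[n]=robot.calibration(n)
    c=_C[n]; Rm=cv2.Rodrigues(np.array(c['rvec'],float))[0]; return c,Rm,np.array(c['tvec'],float).ravel()
def c2w(n,p):
    c,Rm,t=T(n); return Rm.T@(np.array(p)-t)
def w2p(n,p):
0.8 ((518.9244384765625, 52.69021987915039), (175.7356719970703, 38.059871673583984), 85.60586547851562)
130 [0.50737807 0.11105436] [0.54032104 0.10863982]
160 [0.51301553 0.08005826] [0.53019294 0.07878624]
190 [0.51059519 0.0489944 ] [0.52912451 0.04760901]
215 [0.50953571 0.02207851] [0.52739076 0.02072972]
```

```bash
python3 -m creep '{"dp":[[0.25,-0.2,2],[0,0,3],[0,0,3],[0,0,3],[0,0,2],[0,0,1.5],[0,0,1],[0,0,0]],"turn":[[0,0,0],[0,0,0],[0,0,0],[0,0,0],[0,0,0],[0,0,0],[0,0,0],[0,0,0]]}' && python3 -m creep '{"dp":[[0,0,0.3],[0,0,0.3],[0,0,0.3],[0,0,0.1],[0,0,0]],"turn":[[0,0,0],[0,0,0],[0,0,0],[0,0,0],[0,0,0]]}'
```

```text
time: 17.3
position: [0.5178, 0.0517, 0.0355]
tool_rot: [0.999, -0.038, -0.001, -0.0]
ft_force: [0.3, 0.0, 0.0]
grip_width: 0.048
time: 17.8
position: [0.5188, 0.0508, 0.0266]
tool_rot: [0.999, -0.039, 0.0, 0.0]
ft_force: [-1.2, -1.0, -0.2]
grip_width: 0.0478
```

```bash
for i in 1; do python3 -m creep '{"dp":[[0,0,0.3],[0,0,0.3],[0,0,0.1],[0,0,0]],"turn":[[0,0,0],[0,0,0],[0,0,0],[0,0,0]]}'; python3 -m creep '{"dp":[[0,0,0.2],[0,0,0.1],[0,0,0]],"turn":[[0,0,0],[0,0,0],[0,0,0]]}';done;  python3 -c "
from h import *
snap('side','sd9')
b=cv2.imread('pics/sd9.png'); cv2.imwrite('pics/sd9c.png',cv2.resize(b[130:260,250:390],None,fx=5,fy=4,interpolation=cv2.INTER_CUBIC))"
```

```text
time: 18.2
position: [0.5185, 0.0508, 0.0193]
tool_rot: [0.999, -0.038, -0.0, -0.0]
ft_force: [-0.4, 0.2, -0.1]
grip_width: 0.0481
time: 18.5
position: [0.5186, 0.0508, 0.0164]
tool_rot: [0.999, -0.038, -0.0, -0.0]
ft_force: [0.5, -0.2, 0.9]
grip_width: 0.0477
```

View pics/sd9c.png

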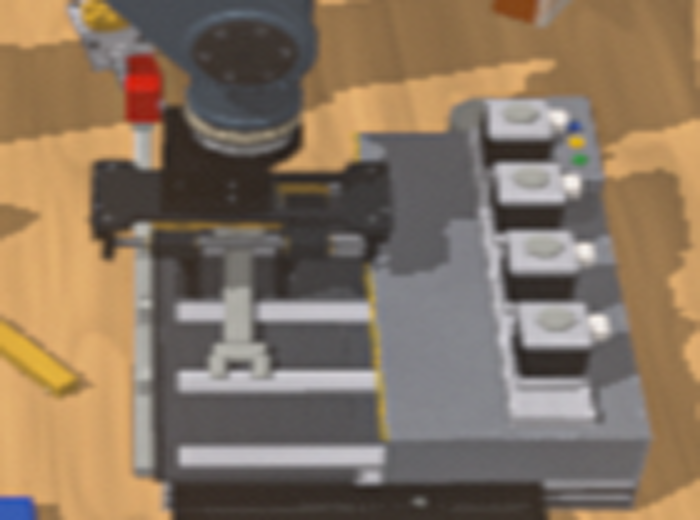

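```bash
python3 -m creep '{"dp":[[0,0,0.2],[0,0,0],[0,0,0]],"turn":[[0,0,0],[0,0,0],[0,0,0]]}'; python3 -m creep '{"dp":[[0,0,0.2],[0,0,0],[0,0,0]],"turn":[[0,0,0],[0,0,0],[0,0,0]]}'
```

```text
time: 18.85
position: [0.5187, 0.0509, 0.0145]
tool_rot: [0.999, -0.038, -0.0, -0.0]
ft_force: [0.6, -0.1, -0.1]
grip_width: 0.0483
time: 19.15
position: [0.5187, 0.0508, 0.0125]
tool_rot: [0.999, -0.038, -0.0, -0.0]
ft_force: [-0.3, -1.2, 0.4]
grip_width: 0.0479
```

```bash
python3 -m creep '{"dp":[[0,0,0.2],[0,0,0],[0,0,0]],"turn":[[0,0,0],[0,0,0],[0,0,0]]}'; python3 -m creep '{"dp":[[0,0,0.2],[0,0,0],[0,0,0]],"turn":[[0,0,0],[0,0,0],[0,0,0]]}'
```

```text
time: 19.45
position: [0.519, 0.0508, 0.0114]
tool_rot: [0.999, -0.038, 0.0, 0.0]
ft_force: [-1.8, 0.1, 7.9]
grip_width: 0.0476
time: 19.75
position: [0.519, 0.0508, 0.0113]
tool_rot: [0.999, -0.038, 0.001, 0.0]
ft_force: [-3.6, 0.5, 21.9]
grip_width: 0.0476
```

```bash
python3 -m creep '{"dp":[[0,0,-0.3],[0,0,-0.2],[0,0,0]],"turn":[[0,0,0],[0,0,0],[0,0,0]]}'; python3 -m creep '{"dp":[[0,0,0],[0,0,0],[0,0,0],[0,0,0],[0,0,0],[0,0,0],[0,0,0],[0,0,0]],"turn":[[0,0,0],[0,0,0],[0,0,0],[0,0,0],[0,0,0],[0,0,0],[0,0,0],[0,0,0]]}' 1 50
```

```text
time: 20.05
position: [0.5189, 0.0508, 0.0136]
tool_rot: [0.999, -0.038, 0.0, 0.0]
ft_force: [0.6, 0.1, 0.3]
grip_width: 0.048
time: 20.85
position: [0.5185, 0.0508, 0.0134]
tool_rot: [0.999, -0.038, -0.0, -0.0]
ft_force: [0.0, -0.5, -1.3]
grip_width: 0.0175
```

```bash
python3 -m creep '{"dp":[[0,0,-1],[0,0,-2],[0,0,-2],[0,0,-2],[0,0,-2],[0,0,-1],[0,0,0]],"turn":[[0,0,0],[0,0,0],[0,0,0],[0,0,0],[0,0,0],[0,0,0],[0,0,0]]}' && python3 -m creep '{"dp":[[0,0,0],[0,0,0],[0,0,0],[0,0,0],[0,0,0],[0,0,0],[0,0,0],[0,0,0],[0,0,0],[0,0,0],[0,0,0],[0,0,0],[0,0,0]],"turn":[[0,0,7],[0,0,7],[0,0,7],[0,0,7],[0,0,7],[0,0,7],[0,0,7],[0,0,7],[0,0,7],[0,0,7],[0,0,7],[0,0,7],[0,0,4.6]]}' && python3 -m creep '{"dp":[[2,0,0],[2.5,0,0],[2.5,0,0],[2.5,0,0],[2.5,0,0],[2.5,0,0],[2.5,0,0],[2.5,-1,0],[2,-2,0],[1.58,-2,0],[0,-2.31,0],[0,0,0],[0,0,0]],"turn":[[0,0,0],[0,0,0],[0,0,0],[0,0,0],[0,0,0],[0,0,0],[0,0,0],[0,0,0],[0,0,0],[0,0,0],[0,0,0],[0,0,0],[0,0,0]]}';  python3 -c "
from h import *
st()
snap('side','sd10');snap('wrist','wr10');snap('top','tp10'); tips('wrist',['tray_in','spanner']);tips('side',['spanner'])
b=cv2.imread('pics/sd10.png'); b=cv2.resize(b[150:300,230:410],(400,340),interpolation=cv2.INTER_CUBIC)
a=cv2.imread('pics/wr10.png');a=cv2.resize(a,(400,300)); cv2.imwrite('pics/c10.png',np.vstack([b,a]))"
```

```text
time: 21.55
position: [0.5199, 0.0508, 0.1153]
tool_rot: [0.999, -0.038, 0.002, 0.0]
ft_force: [0.4, 0.2, -2.7]
grip_width: 0.0172
time: 22.85
position: [0.5177, 0.0509, 0.1124]
tool_rot: [-0.687, 0.727, 0.001, -0.001]
ft_force: [-0.4, -0.4, -1.0]
grip_width: 0.0171
time: 24.15
position: [0.5782, -0.1828, 0.1121]
tool_rot: [-0.688, 0.725, 0.002, -0.001]
ft_force: [-0.8, 0.6, -1.9]
grip_width: 0.0175
t 24.15 p [ 0.5782 -0.1828  0.1121] toolx [-0.052 -0.999 -0.001] tooly [-0.999  0.052  0.003] toolz [-0.003  0.002 -1.   ] F [-0.8  0.6 -1.9] w 0.0175 q [-0.49  0.59  1.54 -0.    1.01  1.13]
wrist spanner 0.85 [ 0.5699 -0.1812  0.1553]
side spanner 0.88 [ 0.5687 -0.1837  0.1511]
```

View pics/c10.png

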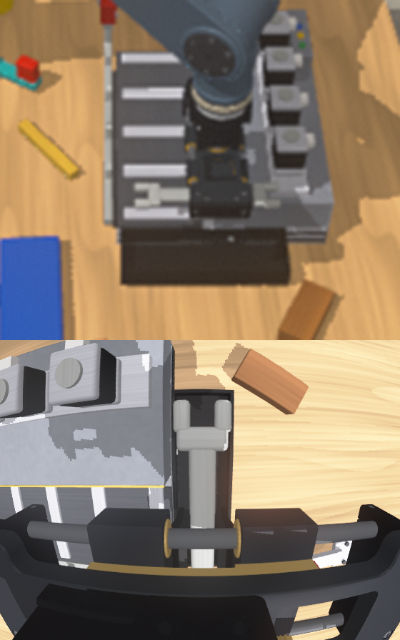

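View pics/tp10.png

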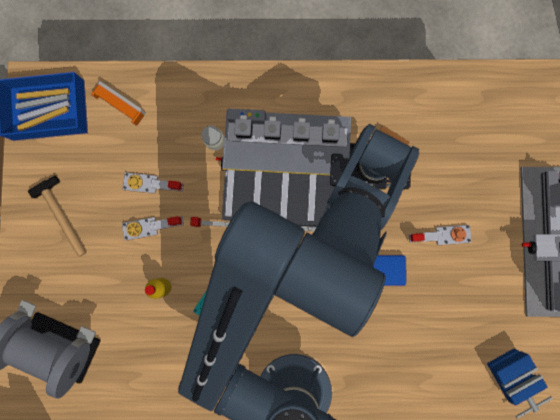

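```bash
python3 -m creep '{"dp":[[0.1,-0.4,1],[0,0,2],[0,0,2],[0,0,2],[0,0,1.5],[0,0,1],[0,0,0.8],[0,0,0]],"turn":[[0,0,0],[0,0,0],[0,0,0],[0,0,0],[0,0,0],[0,0,0],[0,0,0],[0,0,0]]}';  python3 -c "
from h import *
st()
snap('side','sd11');snap('wrist','wr11'); 
b=cv2.imread('pics/sd11.png'); b=cv2.resize(b[150:300,230:410],(400,340),interpolation=cv2.INTER_CUBIC)
a=cv2.imread('pics/wr11.png');a=cv2.resize(a,(400,300)); cv2.imwrite('pics/c11.png',np.vstack([b,a]))"
```

```text
time: 25.25
position: [0.5831, -0.1845, 0.0096]
tool_rot: [-0.688, 0.725, 0.001, -0.0]
ft_force: [-0.3, -0.5, -2.3]
grip_width: 0.0173
t 25.25 p [ 0.5831 -0.1845  0.0096] toolx [-0.052 -0.999 -0.001] tooly [-0.999  0.052  0.002] toolz [-0.001  0.001 -1.   ] F [-0.3 -0.5 -2.3] w 0.0173 q [-0.49  0.74  1.59 -0.    0.81  1.13]
```

View pics/c11.png

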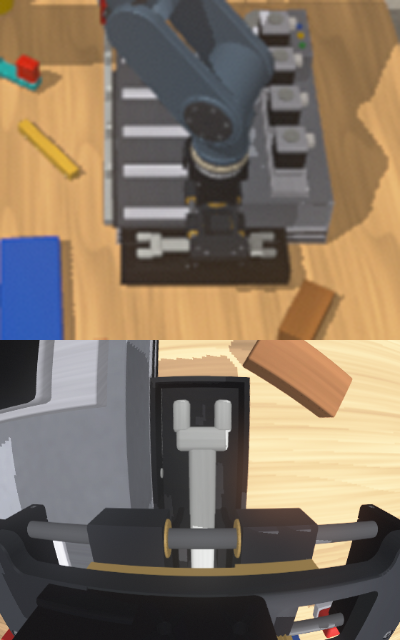

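```bash
python3 -m creep '{"dp":[[0,0,0.6],[0,0,0.6],[0,0,0]],"turn":[[0,0,0],[0,0,0],[0,0,0]]}' && python3 -m creep '{"dp":[[0,0,0],[0,0,0],[0,0,0],[0,0,0],[0,0,-1],[0,0,-2],[0,0,-3],[0,0,-3],[0,0,-3],[0,0,0]],"turn":[[0,0,0],[0,0,0],[0,0,0],[0,0,0],[0,0,0],[0,0,0],[0,0,0],[0,0,0],[0,0,0],[0,0,0]]}' 0.35;  python3 -c "
from h import *
st()
snap('side','sd12');snap('wrist','wr12'); tips('wrist',['spanner','tray_in'])
b=cv2.imread('pics/sd12.png'); b=cv2.resize(b[150:300,230:410],(400,340),interpolation=cv2.INTER_CUBIC)
a=cv2.imread('pics/wr12.png');a=cv2.resize(a,(400,300)); cv2.imwrite('pics/c12.png',np.vstack([b,a]))"
```

```text
time: 25.65
position: [0.583, -0.1844, -0.0021]
tool_rot: [-0.688, 0.725, 0.001, -0.0]
ft_force: [-0.6, -0.8, -1.8]
grip_width: 0.017
time: 26.65
position: [0.5871, -0.1864, 0.1241]
tool_rot: [-0.688, 0.725, -0.005, 0.002]
ft_force: [0.6, -0.2, 0.2]
grip_width: 0.0284
t 26.65 p [ 0.5871 -0.1864  0.1241] toolx [-0.052 -0.999  0.005] tooly [-0.999  0.052 -0.01 ] toolz [ 0.01  -0.005 -1.   ] F [ 0.6 -0.2  0.2] w 0.0284 q [-0.49  0.58  1.52  0.    1.03  1.13]
wrist spanner 0.91 [ 0.5763 -0.1807  0.0171]
wrist tray_in 0.92 [ 0.577  -0.1813  0.0159]
```

View pics/c12.png

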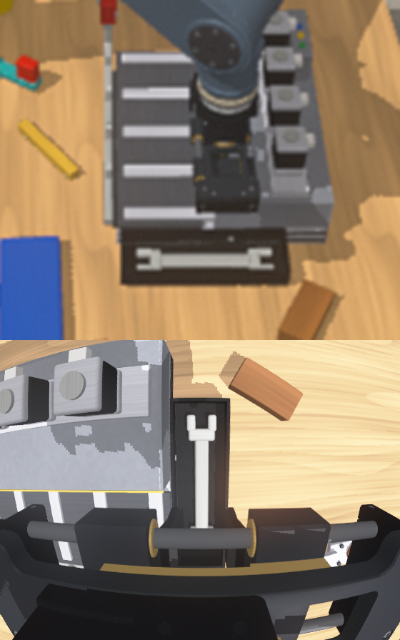

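```bash
cat >> h.py <<'E'
def pal(cam,near,z=.0):
    """pallet axis from origin & grip tips nearest to a rough spot"""
    near=np.array(near)
    O=[c2w(cam,d['point']) for d in robot.tip_of('pallet1',cam)]; G=[c2w(cam,d['point']) for d in robot.tip_of('pallet1_grip',cam)]
    O=sorted(O,key=lambda p:np.hypot(*(p[:2]-near)))[:1]
    print(cam,'O',O[0].round(4)) if O else print('no O')
    if not G: print('noG'); return
    g=min(G,key=lambda p:abs(np.hypot(*(p[:2]-O[0][:2]))-.1095)); v=O[0][:2]-g[:2]
    print(cam,'G',g.round(4),'len',np.hypot(*v).round(4),'ang',np.degrees(np.arctan2(v[1],v[0])).round(2))
def tomove(cur,ang,tgt):
    a=np.radians(ang); d=np.array(tgt[:2])-np.array(cur[:2])
    print('tool x %.2f y %.2f cm'%(100*(d@[np.cos(a),np.sin(a)]),100*(d@[np.sin(a),-np.cos(a)])))
E
python3 -c "
from h import *
snap('top','tp13');snap('side','sd13'); pal('side',(.433,-.449)); pal('top',(.433,-.449));pal('side',(.58,.445));pal('top',(.585,.445))
pal('top',(.455,.443))
m=[x for x in robot.masks_of('pallet1','top')]
for x in m:
    ys,xs=np.nonzero(x['pixels']); print(x['confidence'],xs.min(),xs.max(),ys.min(),ys.max())
"
```

```text
side O [ 0.2459  0.2438 -0.0034]
noG
top O [ 0.434  -0.446   0.0014]
top G [0.5659 0.3386 0.0444] len 0.7956 ang -99.54
side O [0.4516 0.441  0.0016]
noG
top O [ 0.5842  0.4423 -0.0037]
top G [0.5659 0.3386 0.0444] len 0.1053 ang 80.0
top O [ 0.4523  0.4381 -0.0031]
top G [0.5659 0.3386 0.0444] len 0.151 ang 138.77
0.9 409 471 225 244
0.84 123 183 173 193
0.7 123 183 217 239
```

```bash
cat >> h.py <<'E'
def red(cam,box,z=.058):
    """centroid and rect of red blob inside box (u0,u1,v0,v1) of last saved picture"""
    im=cv2.imread(LAST[cam]); h=cv2.cvtColor(im,cv2.COLOR_BGR2HSV)
    m=(((h[...,0]<8)|(h[...,0]>172))&(h[...,1]>150)&(h[...,2]>60)).astype(np.uint8)
    u0,u1,v0,v1=box; mm=np.zeros_like(m); mm[v0:v1,u0:u1]=m[v0:v1,u0:u1]
    n,l,s,c=cv2.connectedComponentsWithStats(mm)
    for i in range(1,n):
        if s[i,4]>15: print('red',c[i].round(1),s[i],px2w(cam,c[i],z).round(4))
E
python3 -c "
import h; from h import *
h.LAST={'top':'pics/tp13.png'}
red('top',(400,440,220,260)); red('top',(90,220,160,260))
g=px2w('top',(417,237),.058); 
"
```

```text
red [417.2 236.7] [411 233  13   8  91] [ 0.4264 -0.3359  0.058 ]
red [174.3 184.7] [168 181  14   9  97] [0.5689 0.3317 0.058 ]
red [174.  220.4] [168 216  13   9  97] [0.4699 0.3305 0.058 ]
red [195.1 221.3] [190 217  11  10  89] [0.4674 0.2722 0.058 ]
```

```bash
python3 -m creep '{"dp":[[0,0,-1],[0,0,-1],[0,0,-1],[0,0,-1],[0,0,0],[0,0,0],[0,0,0],[0,0,0],[0,0,0],[0,0,0],[0,0,0],[0,0,0],[-3,2,0],[-3,2,0],[-3,3,0],[-3,3,0],[-3,2,0],[-2,1.8,0],[0,0,0],[0,0,0]],"turn":[[0,0,-8],[0,0,-8],[0,0,-8],[0,0,-8],[0,0,-8],[0,0,-8],[0,0,-8],[0,0,-8],[0,0,-8],[0,0,-8],[0,0,-8],[0,0,-8.5],[0,0,0],[0,0,0],[0,0,0],[0,0,0],[0,0,0],[0,0,0],[0,0,0],[0,0,0]]}' -0.1 55;  python3 -c "
import h; from h import *
o,_=st()
snap('wrist','wr14'); snap('top','tp14'); h.LAST={'wrist':'pics/wr14.png'}; red('wrist',(180,390,120,330)); pal('wrist',(.433,-.449))"
```

```text
time: 29.5
position: [0.4222, -0.3331, 0.1587]
tool_rot: [1.0, 0.03, 0.0, -0.0]
ft_force: [-0.1, 0.3, -0.0]
grip_width: 0.0476
t 29.5 p [ 0.4222 -0.3331  0.1587] toolx [0.998 0.059 0.001] tooly [ 0.059 -0.998 -0.   ] toolz [ 0.001  0.    -1.   ] F [-0.1  0.3 -0. ] w 0.0476 q [-0.88  0.44  1.68  0.    1.02 -0.94]
red [288.2 200. ] [278 184  22  33 685] [ 0.4267 -0.3384  0.058 ]
wrist O [ 0.4357 -0.4497  0.003 ]
noG
```

View pics/wr14.png

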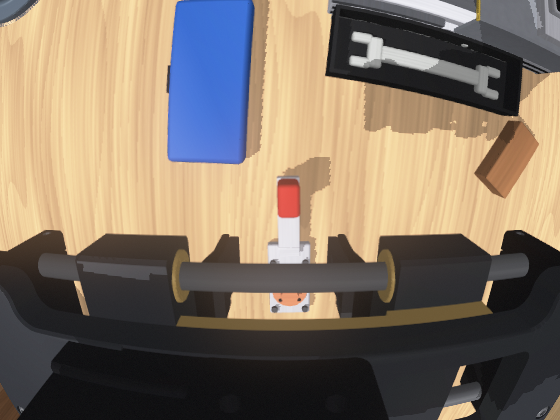

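```bash
python3 -m creep '{"dp":[[0.39,0.52,3],[0,0,3],[0,0,3],[0,0,2],[0,0,2],[0,0,1.5],[0,0,1],[0,0,1],[0,0,0.5],[0,0,0],[0,0,0]],"turn":[[0,0,0],[0,0,0],[0,0,0],[0,0,0],[0,0,0],[0,0,0],[0,0,0],[0,0,0],[0,0,0],[0,0,0],[0,0,0]]}' && python3 -m creep '{"dp":[[0,0,0],[0,0,0],[0,0,0],[0,0,0],[0,0,0],[0,0,0],[0,0,0]],"turn":[[0,0,0],[0,0,0],[0,0,0],[0,0,0],[0,0,0],[0,0,0],[0,0,0]]}' 1 60; python3 -c "
from h import *
st(); snap('wrist','wr15')"
```

```text
time: 30.8
position: [0.4268, -0.338, -0.0111]
tool_rot: [1.0, 0.03, 0.0, 0.0]
ft_force: [0.3, 0.6, -0.1]
grip_width: 0.0477
time: 31.5
position: [0.4266, -0.3379, -0.0113]
tool_rot: [1.0, 0.03, 0.0, 0.0]
ft_force: [0.6, 0.9, 2.9]
grip_width: 0.0217
t 31.5 p [ 0.4266 -0.3379 -0.0113] toolx [0.998 0.061 0.   ] tooly [ 0.061 -0.998  0.   ] toolz [ 0. -0. -1.] F [0.6 0.9 2.9] w 0.0217 q [-0.88  0.72  1.78 -0.    0.64 -0.94]
```

View pics/wr15.png

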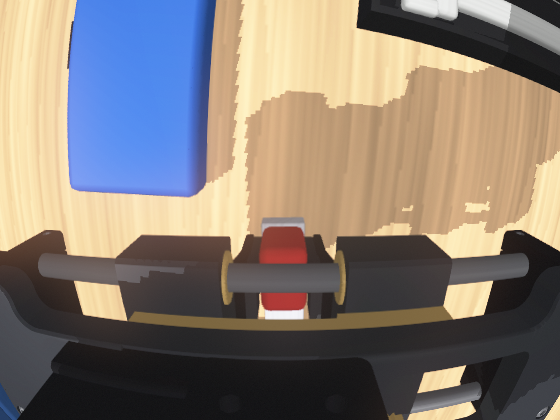

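```bash
python3 -m creep '{"dp":[[0,0,-0.5],[0,0,-1],[0,0,-2],[0,0,-2],[0,0,-2],[0,0,-2],[0,0,-2],[0,0,-1.5],[0,0,0],[0,0,0]],"turn":[[0,0,0],[0,0,0],[0,0,0],[0,0,0],[0,0,0],[0,0,0],[0,0,0],[0,0,0],[0,0,0],[0,0,0]]}'; python3 -c "
from h import *
st(); snap('wrist','wr16'); snap('side','sd16')
a=cv2.imread('pics/wr16.png')[180:340]; b=cv2.imread('pics/sd16.png')[240:420,150:430]
cv2.imwrite('pics/c16.png',np.vstack([a,cv2.resize(b,(560,360),interpolation=cv2.INTER_CUBIC)]))"
```

```text
time: 32.55
position: [0.4262, -0.3373, 0.1186]
tool_rot: [1.0, 0.03, -0.0, -0.0]
ft_force: [0.1, -0.2, -3.2]
grip_width: 0.0217
t 32.55 p [ 0.4262 -0.3373  0.1186] toolx [ 0.998  0.061 -0.   ] tooly [ 0.061 -0.998 -0.   ] toolz [-0.  0. -1.] F [ 0.1 -0.2 -3.2] w 0.0217 q [-0.88  0.51  1.7   0.    0.93 -0.94]
```

View pics/c16.png

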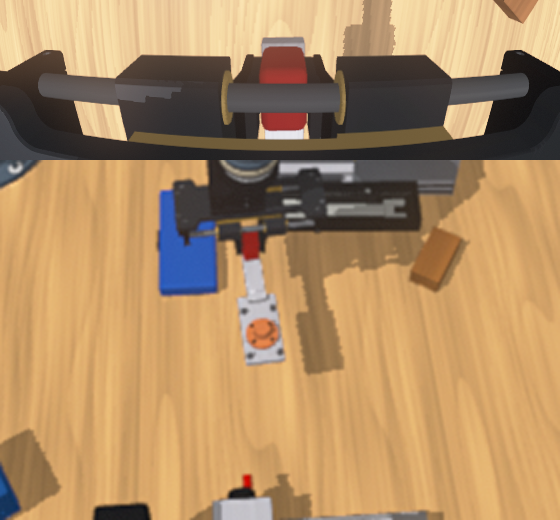

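```bash
python3 -m creep '{"dp":[[0,0,0],[0,0,0],[0,0,0],[0,0,0],[0,0,0],[0,0,0],[0,0,0],[0,0,0],[0,0,0],[0,0,0],[0,0,0],[0,0,0],[0,0,0],[0,0,0]],"turn":[[0,0,-6],[0,0,-6],[0,0,-6],[0,0,-6],[0,0,-6],[0,0,-6],[0,0,-6],[0,0,-6],[0,0,-6],[0,0,-6],[0,0,-6],[0,0,-6],[0,0,-6],[0,0,-5.6]]}' && python3 -m creep '{"dp":[[2,-1,0],[2.5,-1,0],[2.5,0,0],[2.5,0,0],[2.5,0,0],[2.5,0,0],[2.5,0,0],[2.5,0,0],[2.5,0,0],[2,0,0],[1.65,0,0],[0,0,0],[0,0,0]],"turn":[[0,0,0],[0,0,0],[0,0,0],[0,0,0],[0,0,0],[0,0,0],[0,0,0],[0,0,0],[0,0,0],[0,0,0],[0,0,0],[0,0,0],[0,0,0]]}';python3 -c "
from h import *
st(); snap('top','tp17'); snap('side','sd17'); snap('wrist','wr17')
tips('top',['lane1','pallet1']); tips('side',['pallet1','lane1'])
a=cv2.imread('pics/tp17.png')[90:250,190:400]; b=cv2.imread('pics/sd17.png')[130:290,210:400]
cv2.imwrite('pics/c17.png',np.hstack([cv2.resize(a,(400,305),interpolation=cv2.INTER_CUBIC),cv2.resize(b,(370,305),interpolation=cv2.INTER_CUBIC)]))"
```

```text
time: 34.05
position: [0.4257, -0.3371, 0.1172]
tool_rot: [0.723, 0.691, -0.0, -0.001]
ft_force: [-0.3, 0.7, -1.8]
grip_width: 0.0211
time: 35.35
position: [0.4192, -0.0805, 0.118]
tool_rot: [0.724, 0.689, -0.0, -0.0]
ft_force: [0.2, 0.4, -2.5]
grip_width: 0.0217
t 35.35 p [ 0.4192 -0.0805  0.118 ] toolx [ 0.05   0.999 -0.   ] tooly [ 0.999 -0.05  -0.001] toolz [-0.001  0.    -1.   ] F [ 0.2  0.4 -2.5] w 0.0217 q [-0.45  0.38  1.98 -0.    0.78 -1.97]
top lane1 0.91 [0.6022 0.1406 0.0501]
top lane1 0.71 [ 0.5946 -0.0885  0.0526]
top lane1 0.53 [ 0.4572  0.4411 -0.0036]
top pallet1 0.85 [ 0.4543  0.4389 -0.0016]
top pallet1 0.7 [ 0.527  -0.0831  0.1306]
top pallet1 0.63 [0.5856 0.4457 0.0014]
side pallet1 0.74 [ 0.5268 -0.0879  0.1286]
side pallet1 0.72 [ 0.5793  0.4441 -0.004 ]
side pallet1 0.64 [ 0.2485  0.2453 -0.0022]
side lane1 0.55 [0.6089 0.1426 0.0484]
side lane1 0.55 [ 0.5935 -0.0908  0.0477]
```

View pics/c17.png

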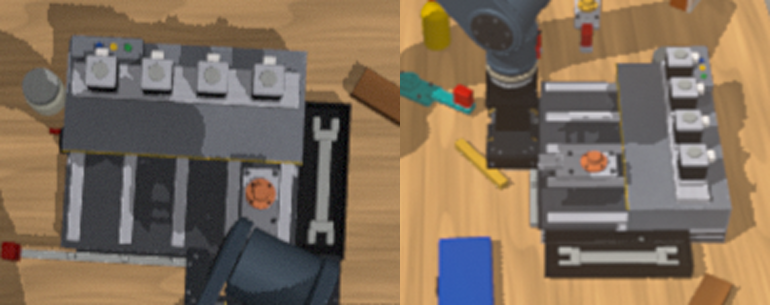

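View pics/wr17.png

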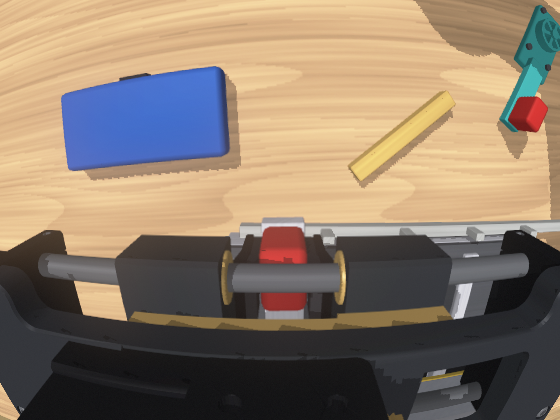

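```bash
python3 -m creep '{"dp":[[0,0,2],[0,0,2],[0,0,1.5],[0,0,1],[0,0,0.5],[0,0,0.4],[0,0,0]],"turn":[[0,0,0],[0,0,0],[0,0,0],[0,0,0],[0,0,0],[0,0,0],[0,0,0]]}';python3 -c "
from h import *
st(); snap('top','tp18'); snap('side','sd18')
tips('top',['pallet1']); tips('side',['pallet1'])
a=cv2.imread('pics/tp18.png')[90:250,190:400]; b=cv2.imread('pics/sd18.png')[130:290,210:400]
cv2.imwrite('pics/c18.png',np.hstack([cv2.resize(a,(400,305),interpolation=cv2.INTER_CUBIC),cv2.resize(b,(370,305),interpolation=cv2.INTER_CUBIC)]))"
```

```text
time: 36.4
position: [0.4196, -0.0806, 0.0445]
tool_rot: [0.725, 0.689, -0.0, -0.0]
ft_force: [-0.1, -0.3, -2.2]
grip_width: 0.0216
t 36.4 p [ 0.4196 -0.0806  0.0445] toolx [0.051 0.999 0.   ] tooly [ 0.999 -0.051 -0.   ] toolz [-0.  0. -1.] F [-0.1 -0.3 -2.2] w 0.0216 q [-0.45  0.53  2.04 -0.    0.57 -1.97]
top pallet1 0.92 [ 0.5255 -0.0833  0.0572]
top pallet1 0.9 [ 0.4554  0.441  -0.0041]
top pallet1 0.86 [ 0.5829  0.4444 -0.0018]
top pallet1 0.27 [ 0.3361 -0.2222 -0.0038]
side pallet1 0.8 [ 0.2472  0.2433 -0.0017]
side pallet1 0.78 [ 0.5798  0.4464 -0.0034]
side pallet1 0.62 [ 0.5282 -0.0851  0.0537]
side pallet1 0.35 [0.5709 0.3384 0.0432]
```

View pics/c18.png

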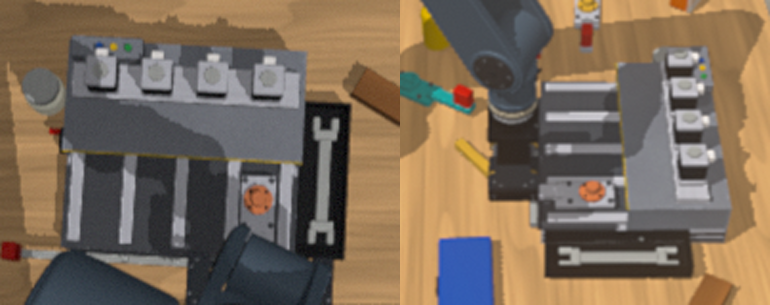

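```bash
python3 -c "
from h import *
a=cv2.imread('pics/tp18.png')[165:225,295:375]; 
cv2.imwrite('pics/c18b.png',cv2.resize(a,None,fx=9,fy=9,interpolation=cv2.INTER_CUBIC))
c,Rm,t=T('top');print(-Rm.T@t)"
```

```text
[ 0.3806472  -0.01517719  1.47570444]
```

View pics/c18b.png

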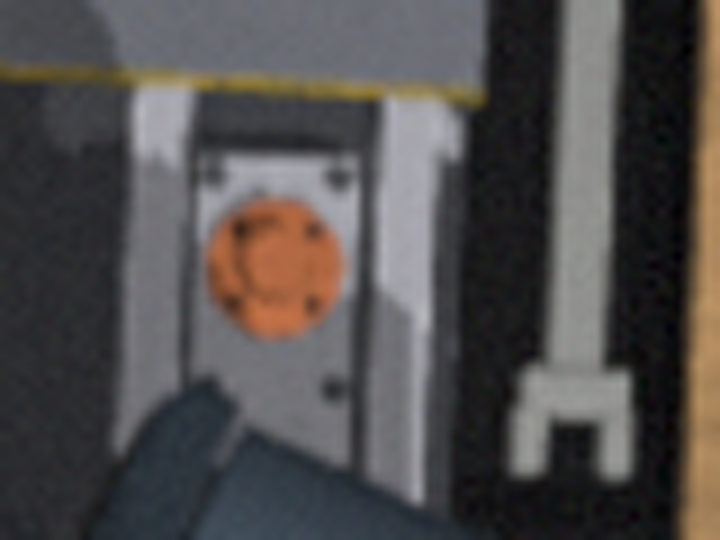

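```bash
python3 -m creep '{"dp":[[-0.3,0,0],[0,0,0.3],[0,0,0.15],[0,0,0],[0,0,0]],"turn":[[0,0,0],[0,0,0],[0,0,0],[0,0,0],[0,0,0]]}'; python3 -m creep '{"dp":[[0,0,0.1],[0,0,0]],"turn":[[0,0,0],[0,0,0]]}'; python3 -m creep '{"dp":[[0,0,0.1],[0,0,0]],"turn":[[0,0,0],[0,0,0]]}'
```

```text
time: 37.1
position: [0.4193, -0.0835, 0.0399]
tool_rot: [0.725, 0.689, -0.0, -0.0]
ft_force: [0.2, 0.7, -2.2]
grip_width: 0.0216
time: 37.3
position: [0.4195, -0.0836, 0.039]
tool_rot: [0.725, 0.689, 0.0, 0.0]
ft_force: [-0.8, -0.1, -0.9]
grip_width: 0.0211
time: 37.5
position: [0.4193, -0.0836, 0.0385]
tool_rot: [0.725, 0.689, 0.0, 0.0]
ft_force: [-2.6, 0.0, 4.2]
grip_width: 0.0214
```

```bash
python3 -m creep '{"dp":[[0,0.5,-0.1],[0,1,0],[0,1,0],[0,1,0],[0,1,0],[0,0.5,0],[0,0,0]],"turn":[[0,0,0],[0,0,0],[0,0,0],[0,0,0],[0,0,0],[0,0,0],[0,0,0]]}'; python3 -m creep '{"dp":[[0,1,0],[0,1,0],[0,1,0],[0,1,0],[0,1,0],[0,0.5,0],[0,0,0]],"turn":[[0,0,0],[0,0,0],[0,0,0],[0,0,0],[0,0,0],[0,0,0],[0,0,0]]}';python3 -c "
from h import *
st(); snap('top','tp19'); snap('side','sd19')
a=cv2.imread('pics/tp19.png')[90:250,190:400]; b=cv2.imread('pics/sd19.png')[130:290,210:400]
cv2.imwrite('pics/c19.png',np.hstack([cv2.resize(a,(400,305),interpolation=cv2.INTER_CUBIC),cv2.resize(b,(370,305),interpolation=cv2.INTER_CUBIC)]))"
```

```text
time: 38.2
position: [0.4707, -0.0864, 0.0389]
tool_rot: [0.725, 0.689, 0.0, 0.001]
ft_force: [0.7, 0.2, -1.1]
grip_width: 0.0216
time: 38.9
position: [0.5254, -0.0891, 0.0389]
tool_rot: [0.725, 0.689, 0.0, 0.001]
ft_force: [-0.3, 0.2, -2.3]
grip_width: 0.0218
t 38.9 p [ 0.5254 -0.0891  0.0389] toolx [ 0.05   0.999 -0.   ] tooly [ 0.999 -0.05   0.001] toolz [ 0.001 -0.    -1.   ] F [-0.3  0.2 -2.3] w 0.0218 q [-0.38  0.62  1.78  0.    0.73 -1.9 ]
```

View pics/c19.png

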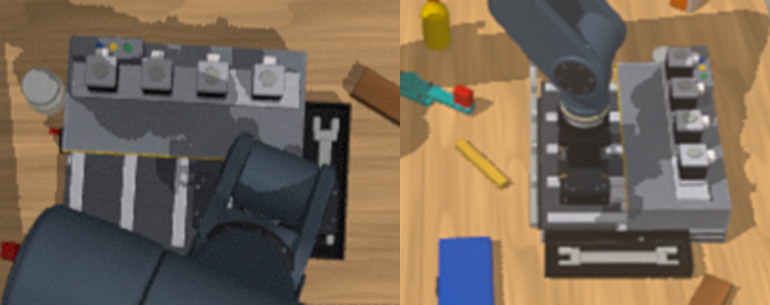

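```bash
python3 -m creep '{"dp":[[0,0.5,0],[0,0.5,0],[0,0.5,0],[0,0.3,0],[0,0,0]],"turn":[[0,0,0],[0,0,0],[0,0,0],[0,0,0],[0,0,0]]}'; python3 -m creep '{"dp":[[0,0.3,0],[0,0.2,0],[0,0.1,0],[0,0,0]],"turn":[[0,0,0],[0,0,0],[0,0,0],[0,0,0]]}'; python3 -m creep '{"dp":[[0,0.3,0],[0,0.2,0],[0,0,0]],"turn":[[0,0,0],[0,0,0],[0,0,0]]}'
```

```text
time: 39.5
position: [0.543, -0.09, 0.0391]
tool_rot: [0.725, 0.689, 0.0, 0.0]
ft_force: [0.3, -0.4, -2.5]
grip_width: 0.0217
time: 39.9
position: [0.5484, -0.0902, 0.0391]
tool_rot: [0.725, 0.689, 0.0, 0.0]
ft_force: [0.7, -0.4, -2.6]
grip_width: 0.0218
time: 40.2
position: [0.5538, -0.0905, 0.0391]
tool_rot: [0.725, 0.689, 0.0, 0.0]
ft_force: [-0.1, -0.0, -2.5]
grip_width: 0.0217
```

```bash
python3 -m creep '{"dp":[[0,0.3,0],[0,0.2,0],[0,0,0]],"turn":[[0,0,0],[0,0,0],[0,0,0]]}'; python3 -m creep '{"dp":[[0,0.3,0],[0,0.2,0],[0,0,0]],"turn":[[0,0,0],[0,0,0],[0,0,0]]}'; python3 -m creep '{"dp":[[0,0.3,0],[0,0,0]],"turn":[[0,0,0],[0,0,0]]}'
```

```text
time: 40.5
position: [0.5588, -0.0908, 0.0391]
tool_rot: [0.725, 0.689, 0.0, 0.0]
ft_force: [-1.0, -0.4, -2.2]
grip_width: 0.0216
time: 40.8
position: [0.5638, -0.091, 0.0391]
tool_rot: [0.725, 0.689, 0.0, 0.0]
ft_force: [-0.2, 0.0, -2.4]
grip_width: 0.0216
time: 41.0
position: [0.5668, -0.0912, 0.0391]
tool_rot: [0.725, 0.689, 0.0, 0.0]
ft_force: [0.7, -0.0, -3.0]
grip_width: 0.0212
```

```bash
python3 -m creep '{"dp":[[0,0.3,0],[0,0,0]],"turn":[[0,0,0],[0,0,0]]}'; python3 -m creep '{"dp":[[0,0.3,0],[0,0,0]],"turn":[[0,0,0],[0,0,0]]}'; python3 -m creep '{"dp":[[0,0.3,0],[0,0,0]],"turn":[[0,0,0],[0,0,0]]}'
```

```text
time: 41.2
position: [0.5698, -0.0913, 0.0391]
tool_rot: [0.725, 0.689, 0.0, 0.0]
ft_force: [0.0, -0.0, -2.2]
grip_width: 0.0213
time: 41.4
position: [0.5712, -0.091, 0.0388]
tool_rot: [0.725, 0.689, -0.001, -0.001]
ft_force: [-1.1, 0.8, -2.0]
grip_width: 0.0218
time: 41.6
position: [0.5712, -0.0903, 0.0383]
tool_rot: [0.725, 0.689, -0.002, -0.004]
ft_force: [-6.7, 1.2, -0.7]
grip_width: 0.0216
```

```bash
python3 -m creep '{"dp":[[0,-0.4,0],[0,-0.3,0],[0,0,0]],"turn":[[0,0,0],[0,0,0],[0,0,0]]}'; python3 -m creep '{"dp":[[0,0,0.3],[0,0,0.2],[0,0,0]],"turn":[[0,0,0],[0,0,0],[0,0,0]]}'; python3 -m creep '{"dp":[[0,0,0.2],[0,0,0]],"turn":[[0,0,0],[0,0,0]]}'
```

```text
time: 41.9
position: [0.5685, -0.0913, 0.0392]
tool_rot: [0.725, 0.689, 0.0, 0.001]
ft_force: [0.4, -0.6, -2.4]
grip_width: 0.0218
time: 42.2
position: [0.5682, -0.0911, 0.0337]
tool_rot: [0.725, 0.689, -0.0, -0.0]
ft_force: [-1.1, 0.1, -1.7]
grip_width: 0.0219
time: 42.4
position: [0.5681, -0.0911, 0.0318]
tool_rot: [0.725, 0.689, -0.0, -0.0]
ft_force: [0.4, 0.1, -1.5]
grip_width: 0.0215
```

```bash
python3 -m creep '{"dp":[[0,0,0],[0,0,0],[0,0,0],[0,0,0],[0,0,0],[0,0,-1],[0,0,-2],[0,0,-3],[0,0,-3],[0,0,0]],"turn":[[0,0,0],[0,0,0],[0,0,0],[0,0,0],[0,0,0],[0,0,0],[0,0,0],[0,0,0],[0,0,0],[0,0,0]]}' 0.1;python3 -c "
from h import *
st(); snap('top','tp20'); snap('side','sd20'); snap('wrist','wr20'); 
for k in ('pallet1_grip','pallet2_grip','pallet3_grip','pallet1'): tips('wrist',[k]);tips('side',[k])
a=cv2.imread('pics/wr20.png'); b=cv2.imread('pics/sd20.png')[130:290,210:400]
cv2.imwrite('pics/c20.png',np.hstack([cv2.resize(a,(407,305)),cv2.resize(b,(370,305),interpolation=cv2.INTER_CUBIC)]))"
```

```text
time: 43.4
position: [0.5717, -0.0923, 0.127]
tool_rot: [0.725, 0.689, 0.002, 0.004]
ft_force: [1.3, 0.5, 0.4]
grip_width: 0.0391
t 43.4 p [ 0.5717 -0.0923  0.127 ] toolx [ 0.051  0.999 -0.003] tooly [ 0.999 -0.051  0.01 ] toolz [ 0.009 -0.003 -1.   ] F [1.3 0.5 0.4] w 0.0391 q [-0.35  0.53  1.61  0.    0.98 -1.87]
side pallet1_grip 0.44 [0.5687 0.3355 0.0441]
side pallet2_grip 0.91 [0.3356 0.1751 0.0444]
side pallet2_grip 0.56 [0.4706 0.336  0.0462]
wrist pallet3_grip 0.89 [ 0.572  -0.0909  0.0842]
side pallet3_grip 0.76 [ 0.568  -0.0946  0.0888]
side pallet3_grip 0.54 [ 0.5935 -0.0903  0.052 ]
side pallet1 0.68 [0.2454 0.2412 0.0009]
side pallet1 0.55 [0.4525 0.4421 0.0059]
```

View pics/c20.png

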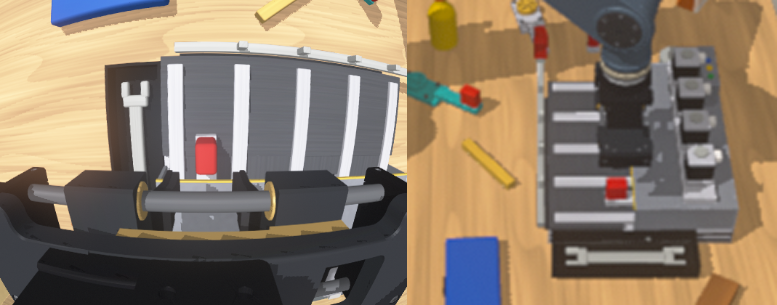

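```bash
python3 -m creep '{"dp":[[0,0,-2],[0,0,-2],[0,0,-1],[0,0,0],[0,0,0],[0,0,0],[0,0,0],[0,0,0],[0,0,0],[0,0,0],[0,0,0],[0,0,0]],"turn":[[0,0,8],[0,0,8],[0,0,8],[0,0,8],[0,0,8],[0,0,8],[0,0,8],[0,0,8],[0,0,8],[0,0,8],[0,0,8],[0,0,6.3]]}' -0.1 && python3 -m creep '{"dp":[[0,-2,0],[0,-3,0],[0,-4,0],[-0.8,-4,0],[-0.8,-4,0],[-0.8,-4,0],[-0.8,-4,0],[-0.8,-4,0],[-0.8,-4,0],[-0.8,-4,0],[-0.2,-3,0],[0,-2.2,0],[0,0,0],[0,0,0]],"turn":[[0,0,0],[0,0,0],[0,0,0],[0,0,0],[0,0,0],[0,0,0],[0,0,0],[0,0,0],[0,0,0],[0,0,0],[0,0,0],[0,0,0],[0,0,0],[0,0,0]]}'; python3 -c "
import h; from h import *
o,_=st()
snap('wrist','wr21'); snap('top','tp21'); h.LAST={'wrist':'pics/wr21.png'}; red('wrist',(180,390,120,330)); tips('wrist',['pallet1','pallet1_grip','pallet2_grip','pallet3_grip'])"
```

```text
time: 45.15
position: [0.568, -0.0911, 0.1717]
tool_rot: [0.998, -0.065, -0.0, -0.0]
ft_force: [-0.8, -0.6, -0.3]
grip_width: 0.0476
time: 46.55
position: [0.5631, 0.3347, 0.1715]
tool_rot: [0.998, -0.062, -0.0, 0.001]
ft_force: [-0.5, -0.1, -0.4]
grip_width: 0.0477
t 46.55 p [0.5631 0.3347 0.1715] toolx [ 0.992 -0.124 -0.001] tooly [-0.124 -0.992  0.001] toolz [-0.001 -0.001 -1.   ] F [-0.5 -0.1 -0.4] w 0.0477 q [ 0.37  0.58  1.36 -0.    1.2   0.49]
red [293.  189.3] [283 173  21  33 659] [0.5722 0.3354 0.058 ]
red [196.9 203.1] [184 187  28  33 570] [0.473  0.3336 0.058 ]
red [198.6 257. ] [190 253  19   9 110] [0.4625 0.274  0.058 ]
wrist pallet1 0.86 [0.5851 0.4458 0.003 ]
wrist pallet1 0.75 [ 0.448   0.4414 -0.0012]
wrist pallet1 0.48 [ 0.2485  0.2376 -0.    ]
wrist pallet1_grip 0.85 [0.5726 0.3392 0.0478]
wrist pallet2_grip 0.7 [0.4714 0.3294 0.0426]
```

View pics/wr21.png

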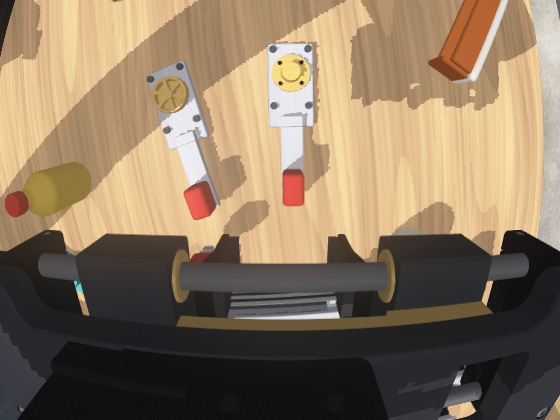

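```bash
python3 -m creep '{"dp":[[0.85,-0.34,3],[0,0,3],[0,0,3],[0,0,3],[0,0,2],[0,0,1.5],[0,0,1],[0,0,1],[0,0,0.8],[0,0,0],[0,0,0]],"turn":[[0,0,0],[0,0,0],[0,0,0],[0,0,0],[0,0,0],[0,0,0],[0,0,0],[0,0,0],[0,0,0],[0,0,0],[0,0,0]]}' && python3 -m creep '{"dp":[[0,0,0],[0,0,0],[0,0,0],[0,0,0],[0,0,0],[0,0,0],[0,0,0]],"turn":[[0,0,0],[0,0,0],[0,0,0],[0,0,0],[0,0,0],[0,0,0],[0,0,0]]}' 1 60 && python3 -m creep '{"dp":[[0,0,-0.5],[0,0,-1],[0,0,-2],[0,0,-2],[0,0,-2],[0,0,-2],[0,0,-2],[0,0,-1.5],[0,0,0],[0,0,0]],"turn":[[0,0,0],[0,0,0],[0,0,0],[0,0,0],[0,0,0],[0,0,0],[0,0,0],[0,0,0],[0,0,0],[0,0,0]]}';  python3 -c "
from h import *
st(); snap('wrist','wr22')"
```

```text
time: 47.95
position: [0.5728, 0.3373, -0.0105]
tool_rot: [0.998, -0.063, 0.0, -0.0]
ft_force: [1.0, 0.3, 1.2]
grip_width: 0.0483
time: 48.65
position: [0.5725, 0.3372, -0.0107]
tool_rot: [0.998, -0.063, 0.0, -0.0]
ft_force: [-0.6, -0.9, 1.9]
grip_width: 0.022
time: 49.65
position: [0.5721, 0.3369, 0.1189]
tool_rot: [0.998, -0.063, -0.0, 0.0]
ft_force: [0.3, -0.3, -3.5]
grip_width: 0.0214
t 49.65 p [0.5721 0.3369 0.1189] toolx [ 0.992 -0.125 -0.   ] tooly [-0.125 -0.992  0.   ] toolz [-0. -0. -1.] F [ 0.3 -0.3 -3.5] w 0.0214 q [ 0.36  0.65  1.39 -0.    1.1   0.49]
```

View pics/wr22.png

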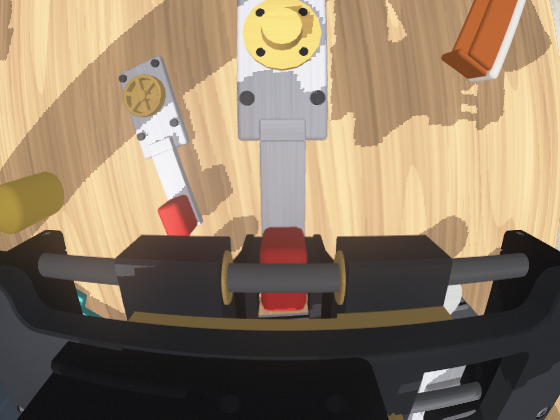

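```bash
python3 -m creep '{"dp":[[-1.5,0.5,0],[-2.5,1,0],[-2.5,1,0],[-2.5,1,0],[-2.5,1,0],[-2.1,0.95,0],[0,0,0]],"turn":[[0,0,0],[0,0,0],[0,0,0],[0,0,0],[0,0,0],[0,0,0],[0,0,0]]}' && python3 -m creep '{"dp":[[0,0,0],[0,0,0],[0,0,0],[0,0,0],[0,0,0],[0,0,0],[0,0,0],[0,0,0],[0,0,0],[0,0,0],[0,0,0],[0,0,0],[0,0,0],[0,0,0],[0,0,0]],"turn":[[0,0,3],[0,0,6],[0,0,6],[0,0,6],[0,0,6],[0,0,6],[0,0,6],[0,0,6],[0,0,6],[0,0,6],[0,0,6],[0,0,6],[0,0,6],[0,0,6],[0,0,4.8]]}' && python3 -m creep '{"dp":[[1,0,0],[2,0,0],[2.5,0,0],[2.5,0,0],[2.5,-0.2,0],[2.5,-0.2,0],[2.5,-0.2,0],[2.5,-0.2,0],[2.5,-0.2,0],[1.5,0,0],[1,0,0],[0,0,0],[0,0,0]],"turn":[[0,0,0],[0,0,0],[0,0,0],[0,0,0],[0,0,0],[0,0,0],[0,0,0],[0,0,0],[0,0,0],[0,0,0],[0,0,0],[0,0,0],[0,0,0]]}';python3 -c "
from h import *
st(); snap('top','tp23'); snap('wrist','wr23'); tips('top',['pallet1'])
a=cv2.imread('pics/tp23.png')[150:250,200:340]; b=cv2.imread('pics/wr23.png')
cv2.imwrite('pics/c23.png',np.hstack([cv2.resize(a,(420,300),interpolation=cv2.INTER_CUBIC),cv2.resize(b,(370,300))]))"
```

```text
time: 50.4
position: [0.4249, 0.2983, 0.1174]
tool_rot: [0.998, -0.062, -0.004, 0.002]
ft_force: [-1.0, 0.0, -3.2]
grip_width: 0.0213
time: 51.9
position: [0.4311, 0.3003, 0.1182]
tool_rot: [-0.687, 0.727, 0.0, -0.0]
ft_force: [0.3, -0.4, -3.5]
grip_width: 0.0217
time: 53.2
position: [0.4286, 0.07, 0.1189]
tool_rot: [-0.688, 0.725, 0.0, 0.0]
ft_force: [-0.3, -0.1, -2.7]
grip_width: 0.0213
t 53.2 p [0.4286 0.07   0.1189] toolx [-0.053 -0.999 -0.   ] tooly [-0.999  0.053  0.   ] toolz [-0.  0. -1.] F [-0.3 -0.1 -2.7] w 0.0213 q [-0.1   0.38  1.96  0.    0.79  1.53]
top pallet1 0.9 [0.5364 0.0668 0.1297]
top pallet1 0.57 [ 0.4574  0.4408 -0.0017]
top pallet1 0.39 [0.2465 0.2375 0.0021]
```

View pics/c23.png

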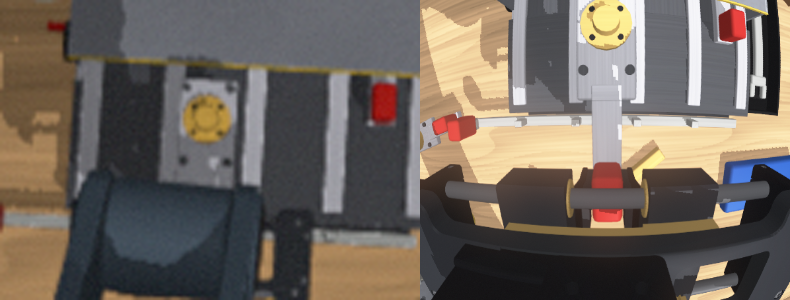

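```bash
python3 -m creep '{"dp":[[0,0,2],[0,0,2],[0,0,1.5],[0,0,1],[0,0,0.5],[0,0,0.3],[0,0,0]],"turn":[[0,0,0],[0,0,0],[0,0,0],[0,0,0],[0,0,0],[0,0,0],[0,0,0]]}';python3 -c "
from h import *
st(); snap('top','tp24'); snap('wrist','wr24')
a=cv2.imread('pics/tp24.png')[160:220,240:310]; b=cv2.imread('pics/wr24.png')[0:250,150:450]
cv2.imwrite('pics/c24.png',np.hstack([cv2.resize(a,(420,360),interpolation=cv2.INTER_CUBIC),cv2.resize(b,(370,360))]))"
```

```text
time: 54.05
position: [0.4288, 0.07, 0.0461]
tool_rot: [-0.688, 0.725, -0.0, 0.0]
ft_force: [-0.3, 0.0, -2.4]
grip_width: 0.0215
t 54.05 p [0.4288 0.07   0.0461] toolx [-0.052 -0.999 -0.   ] tooly [-0.999  0.052 -0.   ] toolz [ 0. -0. -1.] F [-0.3  0.  -2.4] w 0.0215 q [-0.1   0.53  2.02  0.    0.58  1.53]
```

View pics/c24.png

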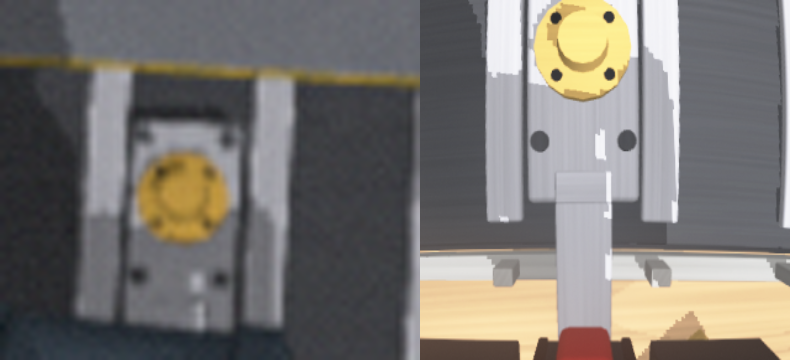

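```bash
python3 -m creep '{"dp":[[0.05,0,0.3],[0,0,0.2],[0,0,0.1],[0,0,0],[0,0,0]],"turn":[[0,0,0],[0,0,0],[0,0,0],[0,0,0],[0,0,0]]}'; python3 -m creep '{"dp":[[0,0,0.1],[0,0,0]],"turn":[[0,0,0],[0,0,0]]}'
```

```text
time: 54.65
position: [0.4286, 0.0694, 0.0401]
tool_rot: [-0.688, 0.725, -0.0, 0.0]
ft_force: [0.2, -0.5, -3.0]
grip_width: 0.0215
time: 54.85
position: [0.4287, 0.0694, 0.0393]
tool_rot: [-0.688, 0.725, -0.0, 0.0]
ft_force: [-1.2, -0.8, -0.1]
grip_width: 0.0214
```

Contact. Slide in (−tool y), 10 cm first.

```bash
python3 -m creep '{"dp":[[0,-0.5,-0.05],[0,-1,0],[0,-1,0],[0,-1,0],[0,-1,0],[0,-1,0],[0,-1,0],[0,-1,0],[0,-1,0],[0,-1,0],[0,-0.5,0],[0,0,0]],"turn":[[0,0,0],[0,0,0],[0,0,0],[0,0,0],[0,0,0],[0,0,0],[0,0,0],[0,0,0],[0,0,0],[0,0,0],[0,0,0],[0,0,0]]}'; python3 -m creep '{"dp":[[0,-0.5,0],[0,-0.5,0],[0,-0.3,0],[0,0,0]],"turn":[[0,0,0],[0,0,0],[0,0,0],[0,0,0]]}'; python3 -m creep '{"dp":[[0,-0.3,0],[0,-0.3,0],[0,0,0]],"turn":[[0,0,0],[0,0,0],[0,0,0]]}'; python3 -m creep '{"dp":[[0,-0.3,0],[0,-0.2,0],[0,0,0]],"turn":[[0,0,0],[0,0,0],[0,0,0]]}'
```

```text
time: 56.05
position: [0.5299, 0.064, 0.0394]
tool_rot: [-0.688, 0.725, -0.001, 0.001]
ft_force: [-0.3, -0.1, -1.8]
grip_width: 0.0215
time: 56.45
position: [0.5423, 0.0634, 0.0395]
tool_rot: [-0.688, 0.725, -0.0, 0.0]
ft_force: [-0.5, -0.1, -3.0]
grip_width: 0.0219
time: 56.75
position: [0.5482, 0.0631, 0.0396]
tool_rot: [-0.688, 0.725, -0.0, 0.0]
ft_force: [0.2, -0.5, -2.6]
grip_width: 0.0214
time: 57.05
position: [0.553, 0.0628, 0.0396]
tool_rot: [-0.688, 0.725, -0.0, 0.0]
ft_force: [0.2, 0.7, -3.0]
grip_width: 0.0212
```

```bash
for i in 1 2 3 4; do python3 -m creep '{"dp":[[0,-0.3,0],[0,0,0]],"turn":[[0,0,0],[0,0,0]]}' | egrep 'position|force'; done
```

```text
position: [0.556, 0.0627, 0.0396]
ft_force: [0.2, -0.3, -3.8]
position: [0.5591, 0.0625, 0.0396]
ft_force: [-0.7, -0.1, -2.7]
position: [0.5619, 0.0624, 0.0396]
ft_force: [-0.2, -0.6, -3.1]
position: [0.5621, 0.0627, 0.039]
ft_force: [-3.3, 0.5, -2.4]
```

```bash
python3 -m creep '{"dp":[[0,-0.2,0],[0,0,0]],"turn":[[0,0,0],[0,0,0]]}'; python3 -m creep '{"dp":[[0,0.4,0],[0,0.3,0],[0,0,0]],"turn":[[0,0,0],[0,0,0],[0,0,0]]}'; python3 -m creep '{"dp":[[0,0,0.3],[0,0,0.2],[0,0,0]],"turn":[[0,0,0],[0,0,0],[0,0,0]]}'; python3 -m creep '{"dp":[[0,0,0.2],[0,0,0]],"turn":[[0,0,0],[0,0,0]]}'
```

```text
time: 58.05
position: [0.5619, 0.0628, 0.0388]
tool_rot: [-0.688, 0.725, 0.003, -0.003]
ft_force: [-8.1, 1.9, -0.0]
grip_width: 0.0214
time: 58.35
position: [0.5601, 0.0624, 0.0398]
tool_rot: [-0.688, 0.725, -0.001, 0.001]
ft_force: [-0.4, -0.2, -3.0]
grip_width: 0.0216
time: 58.65
position: [0.5595, 0.0625, 0.0342]
tool_rot: [-0.688, 0.725, 0.0, -0.0]
ft_force: [0.1, -0.1, -2.3]
grip_width: 0.0215
time: 58.85
position: [0.5593, 0.0625, 0.0322]
tool_rot: [-0.688, 0.725, 0.0, -0.0]
ft_force: [0.4, 0.2, -2.1]
grip_width: 0.0215
```

Dropped ~7.5 mm freely: in the nest. Release and rise.

```bash
python3 -m creep '{"dp":[[0,0,0],[0,0,0],[0,0,0],[0,0,0],[0,0,0],[0,0,-1],[0,0,-2],[0,0,-3],[0,0,-3],[0,0,-2],[0,0,0]],"turn":[[0,0,0],[0,0,0],[0,0,0],[0,0,0],[0,0,0],[0,0,0],[0,0,0],[0,0,0],[0,0,0],[0,0,0],[0,0,0]]}' 0.1;python3 -c "
import h; from h import *
st(); snap('top','tp25'); snap('side','sd25'); snap('wrist','wr25'); 
for k in ('pallet1_grip','pallet2_grip','pallet3_grip'): tips('wrist',[k])
tips('top',['pallet1']); h.LAST={'top':'pics/tp25.png'}; red('top',(150,220,170,270))
a=cv2.imread('pics/wr25.png'); b=cv2.imread('pics/sd25.png')[130:290,210:400]
cv2.imwrite('pics/c25.png',np.hstack([cv2.resize(a,(407,305)),cv2.resize(b,(370,305),interpolation=cv2.INTER_CUBIC)]))"
```

```text
time: 59.95
position: [0.5621, 0.0624, 0.1464]
tool_rot: [-0.688, 0.725, -0.003, 0.003]
ft_force: [1.2, 0.3, 0.2]
grip_width: 0.0393
t 59.95 p [0.5621 0.0624 0.1464] toolx [-0.052 -0.999  0.   ] tooly [-0.999  0.052 -0.008] toolz [ 0.008 -0.001 -1.   ] F [1.2 0.3 0.2] w 0.0393 q [-0.09  0.49  1.63  0.    1.01  1.54]
wrist pallet1_grip 0.81 [0.5565 0.0659 0.0873]
wrist pallet2_grip 0.5 [0.4702 0.3313 0.0429]
wrist pallet3_grip 0.7 [ 0.5709 -0.0917  0.087 ]
top pallet1 0.79 [ 0.4551  0.44   -0.002 ]
red [174.  220.4] [168 216  13   9  97] [0.4699 0.3304 0.058 ]
red [195.1 221.2] [190 217  11  10  88] [0.4677 0.272  0.058 ]
```

View pics/c25.png

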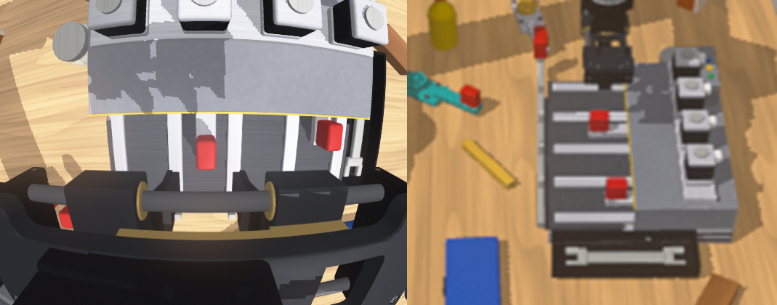

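View pics/tp25.png

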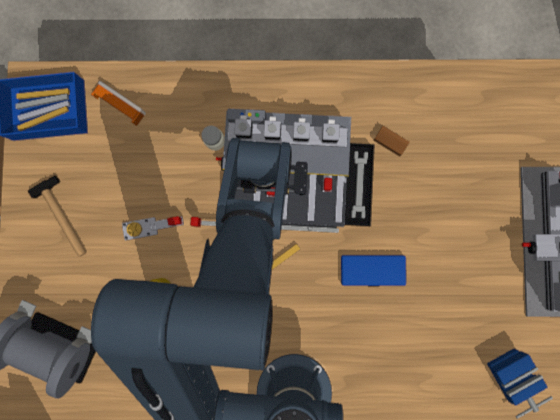

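```bash
python3 -m creep '{"dp":[[0,0,-2],[0,0,-2],[0,0,0],[0,0,0],[0,0,0],[0,0,0],[0,0,0],[0,0,0],[0,0,0],[0,0,0],[0,0,0],[0,0,0],[0,0,0]],"turn":[[0,0,-8],[0,0,-8],[0,0,-8],[0,0,-8],[0,0,-8],[0,0,-8],[0,0,-8],[0,0,-8],[0,0,-8],[0,0,-8],[0,0,-8],[0,0,-8],[0,0,-4.9]]}' -0.1 && python3 -m creep '{"dp":[[-1,-2,0],[-1,-3,0],[-1,-4,0],[-1,-4,0],[-1,-4,0],[-0.4,-4,0],[0,-4,0],[0,-2,0],[0,-1.2,0],[0,0,0],[0,0,0]],"turn":[[0,0,0],[0,0,0],[0,0,0],[0,0,0],[0,0,0],[0,0,0],[0,0,0],[0,0,0],[0,0,0],[0,0,0],[0,0,0]]}'; python3 -c "
import h; from h import *
o,_=st()
snap('wrist','wr26'); h.LAST={'wrist':'pics/wr26.png'}; red('wrist',(180,390,120,330)); tips('wrist',['pallet1','pallet2_grip','gate_grip'])"
```

```text
time: 61.6
position: [0.5589, 0.0626, 0.1816]
tool_rot: [0.997, 0.071, -0.001, -0.0]
ft_force: [0.4, 0.1, 0.3]
grip_width: 0.048
time: 62.7
position: [0.4671, 0.3336, 0.182]
tool_rot: [0.998, 0.069, -0.001, 0.001]
ft_force: [0.2, 0.7, -0.6]
grip_width: 0.0479
t 62.7 p [0.4671 0.3336 0.182 ] toolx [ 0.991  0.137 -0.001] tooly [ 0.137 -0.991  0.001] toolz [-0.001 -0.001 -1.   ] F [ 0.2  0.7 -0.6] w 0.0479 q [ 0.43  0.46  1.56 -0.    1.12  0.29]
red [288.6 189. ] [278 174  21  31 603] [0.4717 0.3343 0.058 ]
red [275.8 252.1] [263 239  27  25 570] [0.468  0.2632 0.058 ]
wrist pallet1 0.77 [2.481e-01 2.361e-01 2.000e-04]
wrist pallet1 0.6 [ 0.4516  0.4396 -0.0011]
wrist pallet2_grip 0.74 [0.4706 0.3325 0.0424]
wrist gate_grip 0.83 [0.4686 0.2683 0.0835]
```

View pics/wr26.png

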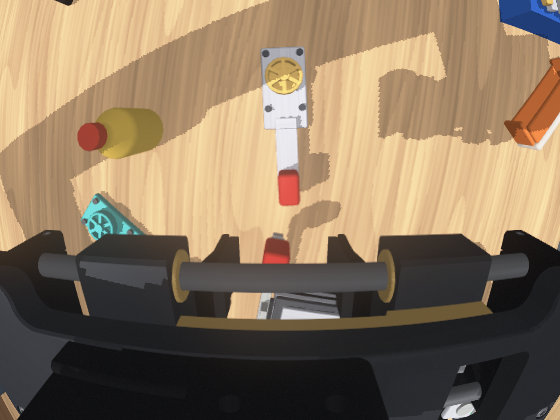

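```bash
python3 -m creep '{"dp":[[0.43,-0.1,3],[0,0,3],[0,0,3],[0,0,3],[0,0,2],[0,0,2],[0,0,1.3],[0,0,1],[0,0,1],[0,0,0],[0,0,0]],"turn":[[0,0,-1.6],[0,0,0],[0,0,0],[0,0,0],[0,0,0],[0,0,0],[0,0,0],[0,0,0],[0,0,0],[0,0,0],[0,0,0]]}' && python3 -m creep '{"dp":[[0,0,0],[0,0,0],[0,0,0],[0,0,0],[0,0,0],[0,0,0],[0,0,0]],"turn":[[0,0,0],[0,0,0],[0,0,0],[0,0,0],[0,0,0],[0,0,0],[0,0,0]]}' 1 60 && python3 -m creep '{"dp":[[0,0,-0.5],[0,0,-1],[0,0,-2],[0,0,-2],[0,0,-2],[0,0,-2],[0,0,-2],[0,0,-1.5],[0,0,0],[0,0,0]],"turn":[[0,0,0],[0,0,0],[0,0,0],[0,0,0],[0,0,0],[0,0,0],[0,0,0],[0,0,0],[0,0,0],[0,0,0]]}';  python3 -c "
from h import *
st(); snap('wrist','wr27')"
```

```text
time: 64.0
position: [0.4716, 0.3362, -0.0102]
tool_rot: [0.997, 0.083, 0.0, -0.0]
ft_force: [0.5, 0.1, -0.6]
grip_width: 0.0479
time: 64.7
position: [0.4714, 0.3361, -0.0102]
tool_rot: [0.997, 0.083, 0.0, -0.0]
ft_force: [-1.2, -0.7, 2.3]
grip_width: 0.0215
time: 65.7
position: [0.4709, 0.3357, 0.1195]
tool_rot: [0.997, 0.083, -0.0, 0.0]
ft_force: [-0.4, -0.3, -2.4]
grip_width: 0.0218
t 65.7 p [0.4709 0.3357 0.1195] toolx [ 0.986  0.165 -0.   ] tooly [ 0.165 -0.986  0.   ] toolz [-0. -0. -1.] F [-0.4 -0.3 -2.4] w 0.0218 q [ 0.43  0.55  1.61 -0.    0.98  0.26]
```

View pics/wr27.png

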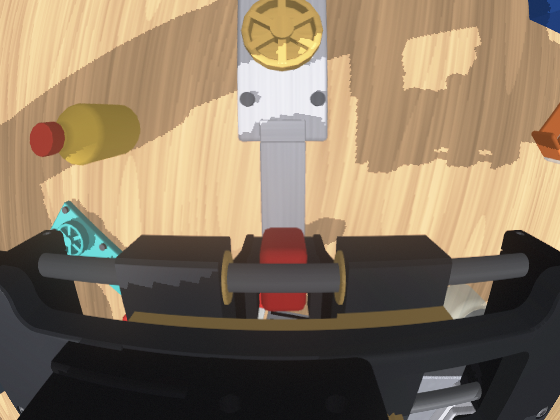

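```bash
python3 -m creep '{"dp":[[-1,0.4,0],[-1.5,0.7,0],[-1.5,0.7,0],[-0.5,0.1,0],[0,0,0],[0,0,0],[0,0,0],[0,0,0],[0,0,0],[0,0,0],[0,0,0],[0,0,0],[0,0,0],[0,0,0],[0,0,0],[0,0,0],[0,0,0],[0,0,0]],"turn":[[0,0,0],[0,0,0],[0,0,3],[0,0,6],[0,0,7],[0,0,7],[0,0,7],[0,0,7],[0,0,7],[0,0,7],[0,0,7],[0,0,7],[0,0,7],[0,0,7],[0,0,7],[0,0,7],[0,0,6],[0,0,3.5]]}' && python3 -m creep '{"dp":[[1,0,0],[2,0,0],[2.5,0,0],[2.5,-0.2,0],[2.5,-0.2,0],[2.5,-0.2,0],[2,-0.2,0],[1,-0.2,0],[0.4,0,0],[0,0,0],[0,0,0]],"turn":[[0,0,0],[0,0,0],[0,0,0],[0,0,0],[0,0,0],[0,0,0],[0,0,0],[0,0,0],[0,0,0],[0,0,0],[0,0,0]]}';python3 -c "
from h import *
st(); snap('wrist','wr28'); snap('top','tp28'); tips('top',['pallet1'])"
```

```text
time: 67.55
position: [0.4278, 0.3093, 0.1184]
tool_rot: [-0.687, 0.727, 0.001, -0.002]
ft_force: [0.1, 0.1, -2.9]
grip_width: 0.0218
time: 68.65
position: [0.4311, 0.1463, 0.1195]
tool_rot: [-0.689, 0.725, 0.0, 0.0]
ft_force: [-0.6, -0.1, -3.8]
grip_width: 0.0217
t 68.65 p [0.4311 0.1463 0.1195] toolx [-0.052 -0.999 -0.   ] tooly [-0.999  0.052  0.   ] toolz [-0.  0. -1.] F [-0.6 -0.1 -3.8] w 0.0217 q [0.08 0.41 1.91 0.   0.82 1.7 ]
top pallet1 0.81 [0.5379 0.1425 0.1294]
```

View pics/wr28.png

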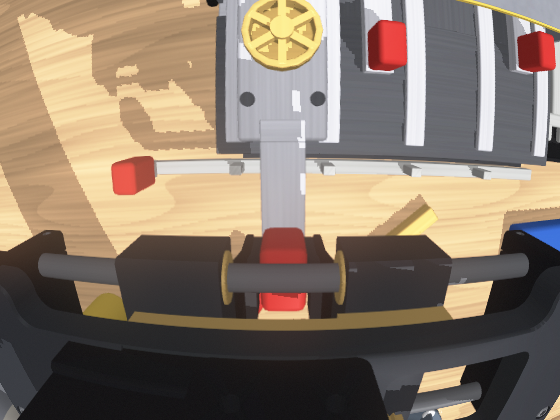

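```bash
python3 -m creep '{"dp":[[0,0,2],[0,0,2],[0,0,1.5],[0,0,1],[0,0,0.5],[0,0,0.3],[0,0,0]],"turn":[[0,0,0],[0,0,0],[0,0,0],[0,0,0],[0,0,0],[0,0,0],[0,0,0]]}';python3 -c "
from h import *
st(); snap('top','tp29'); snap('wrist','wr29')
a=cv2.imread('pics/tp29.png')[160:220,210:280]; b=cv2.imread('pics/wr29.png')[0:250,150:450]
cv2.imwrite('pics/c29.png',np.hstack([cv2.resize(a,(420,360),interpolation=cv2.INTER_CUBIC),cv2.resize(b,(370,360))]))"
```

```text
time: 69.5
position: [0.4316, 0.146, 0.0466]
tool_rot: [-0.688, 0.725, -0.0, 0.0]
ft_force: [-0.9, -0.7, -3.5]
grip_width: 0.0214
t 69.5 p [0.4316 0.146  0.0466] toolx [-0.052 -0.999 -0.   ] tooly [-0.999  0.052 -0.   ] toolz [ 0.  0. -1.] F [-0.9 -0.7 -3.5] w 0.0214 q [0.08 0.55 1.97 0.   0.62 1.7 ]
```

View pics/c29.png

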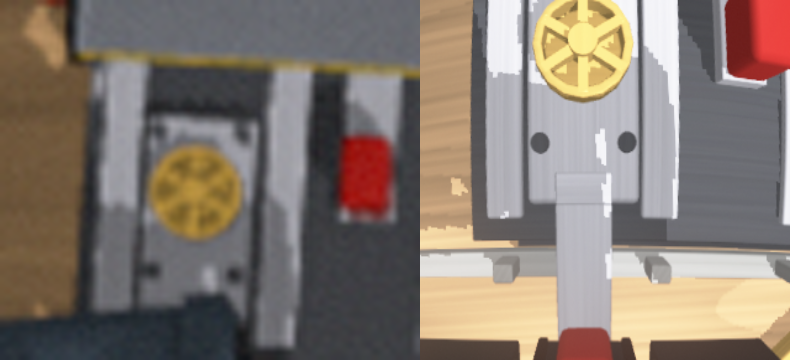

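Same centring as before. Lower to contact, then slide.

```bash
python3 -m creep '{"dp":[[0.05,0,0.3],[0,0,0.2],[0,0,0.1],[0,0,0],[0,0,0]],"turn":[[0,0,0],[0,0,0],[0,0,0],[0,0,0],[0,0,0]]}'; python3 -m creep '{"dp":[[0,0,0.1],[0,0,0]],"turn":[[0,0,0],[0,0,0]]}'; python3 -m creep '{"dp":[[0,-0.5,0],[0,-1,0],[0,-1,0],[0,-1,0],[0,-1,0],[0,-1,0],[0,-1,0],[0,-1,0],[0,-1,0],[0,-1,0],[0,-0.5,0],[0,0,0]],"turn":[[0,0,0],[0,0,0],[0,0,0],[0,0,0],[0,0,0],[0,0,0],[0,0,0],[0,0,0],[0,0,0],[0,0,0],[0,0,0],[0,0,0]]}'; python3 -m creep '{"dp":[[0,-0.5,0],[0,-0.5,0],[0,-0.3,0],[0,0,0]],"turn":[[0,0,0],[0,0,0],[0,0,0],[0,0,0]]}'; python3 -m creep '{"dp":[[0,-0.3,0],[0,-0.3,0],[0,0,0]],"turn":[[0,0,0],[0,0,0],[0,0,0]]}'
```

```text
time: 70.1
position: [0.4314, 0.1453, 0.0406]
tool_rot: [-0.688, 0.725, -0.0, 0.0]
ft_force: [0.7, -0.2, -3.1]
grip_width: 0.022
time: 70.3
position: [0.4315, 0.1454, 0.0398]
tool_rot: [-0.688, 0.725, -0.0, 0.0]
ft_force: [-1.1, -0.6, 0.8]
grip_width: 0.0216
time: 71.5
position: [0.5331, 0.14, 0.0397]
tool_rot: [-0.688, 0.726, -0.001, 0.001]
ft_force: [-0.6, 0.0, 1.3]
grip_width: 0.0217
time: 71.9
position: [0.5451, 0.1394, 0.0395]
tool_rot: [-0.688, 0.725, -0.0, 0.001]
ft_force: [-0.8, 0.7, 0.9]
grip_width: 0.0214
time: 72.2
position: [0.5505, 0.1391, 0.0395]
tool_rot: [-0.688, 0.725, -0.0, 0.0]
ft_force: [-0.8, -0.6, 2.0]
grip_width: 0.0218
```

```bash
for i in 1 2 3 4; do python3 -m creep '{"dp":[[0,-0.3,0],[0,0,0]],"turn":[[0,0,0],[0,0,0]]}' | egrep 'position|force'; done
```

```text
position: [0.5535, 0.1389, 0.0395]
ft_force: [-3.0, -0.5, 1.8]
position: [0.5567, 0.1387, 0.0395]
ft_force: [-2.4, 0.9, 1.8]
position: [0.5598, 0.1385, 0.0395]
ft_force: [-2.0, 0.4, 2.4]
position: [0.5629, 0.1384, 0.0395]
ft_force: [-1.5, 1.3, 1.2]
```

```bash
for i in 1 2 3 ; do python3 -m creep '{"dp":[[0,-0.3,0],[0,0,0]],"turn":[[0,0,0],[0,0,0]]}' | egrep 'position|force'; done
```

```text
position: [0.5659, 0.1383, 0.0395]
ft_force: [-3.3, -0.1, 0.9]
position: [0.5689, 0.1381, 0.0396]
ft_force: [-2.6, -0.7, 1.1]
position: [0.5727, 0.1379, 0.0391]
ft_force: [0.7, 0.2, -3.7]
```

```bash
python3 -m creep '{"dp":[[0,-0.2,0],[0,0,0]],"turn":[[0,0,0],[0,0,0]]}' | egrep 'position|force'; python3 -m creep '{"dp":[[0,0,0.3],[0,0,0.2],[0,0,0]],"turn":[[0,0,0],[0,0,0],[0,0,0]]}'| egrep 'position|force'; python3 -m creep '{"dp":[[0,0,0.2],[0,0,0]],"turn":[[0,0,0],[0,0,0]]}'| egrep 'position|force'
```

```text
position: [0.5739, 0.1378, 0.0391]
ft_force: [-0.2, -0.1, -3.1]
position: [0.5726, 0.1379, 0.034]
ft_force: [-0.2, -0.3, -3.3]
position: [0.5732, 0.1379, 0.0325]
ft_force: [0.9, 0.3, -1.9]
```

```bash
python3 -m creep '{"dp":[[0,0,0],[0,0,0],[0,0,0],[0,0,0],[0,0,0],[0,0,-1],[0,0,-2],[0,0,-3],[0,0,-3],[0,0,-3],[0,0,-2],[0,0,0]],"turn":[[0,0,0],[0,0,0],[0,0,0],[0,0,0],[0,0,0],[0,0,0],[0,0,0],[0,0,0],[0,0,0],[0,0,0],[0,0,0],[0,0,0]]}' 0.1;python3 -c "
import h; from h import *
st(); snap('top','tp30'); snap('side','sd30'); snap('wrist','wr30'); 
for k in ('pallet1_grip','pallet2_grip','pallet3_grip','gate_grip'): tips('wrist',[k]); tips('side',[k])
a=cv2.imread('pics/wr30.png'); b=cv2.imread('pics/sd30.png')[130:290,210:400]
cv2.imwrite('pics/c30.png',np.hstack([cv2.resize(a,(407,305)),cv2.resize(b,(370,305),interpolation=cv2.INTER_CUBIC)]))"
```

```text
time: 75.5
position: [0.5759, 0.1381, 0.1767]
tool_rot: [-0.688, 0.725, -0.003, 0.003]
ft_force: [0.3, 0.5, -0.2]
grip_width: 0.0391
t 75.5 p [0.5759 0.1381 0.1767] toolx [-0.052 -0.999 -0.001] tooly [-0.999  0.052 -0.009] toolz [ 0.009  0.    -1.   ] F [ 0.3  0.5 -0.2] w 0.0391 q [0.05 0.49 1.53 0.   1.11 1.67]
wrist pallet1_grip 0.78 [0.5596 0.0638 0.0886]
side pallet1_grip 0.63 [0.5541 0.0635 0.0839]
side pallet1_grip 0.38 [ 2.865e-01  3.689e-01 -1.000e-04]
wrist pallet2_grip 0.64 [0.5704 0.1372 0.0843]
wrist pallet2_grip 0.2 [ 7.052e-01 -2.759e-01  5.000e-04]
side pallet2_grip 0.85 [0.3401 0.1798 0.0464]
side pallet2_grip 0.46 [0.5695 0.1403 0.0879]
wrist pallet3_grip 0.59 [ 0.5703 -0.0874  0.0851]
side pallet3_grip 0.76 [ 0.5688 -0.0945  0.0871]
wrist gate_grip 0.19 [ 6.108e-01  2.270e-02 -4.000e-04]
side gate_grip 0.96 [0.4693 0.265  0.0778]
```

View pics/c30.png

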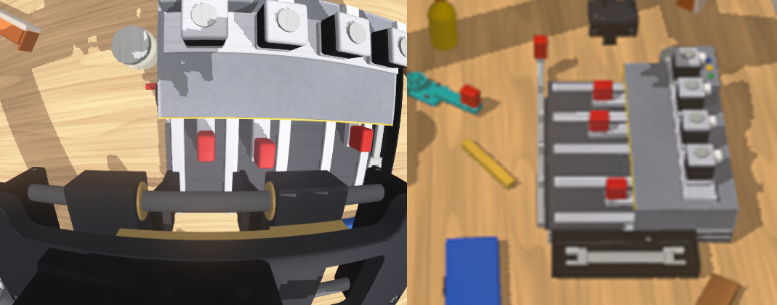

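```bash
python3 -m creep '{"dp":[[-1,1,0],[-2,2,0],[-2.5,2.5,0],[-2.5,2.5,0],[-2.5,2.2,0],[-1.76,1.1,0],[0,0,0],[0,0,0]],"turn":[[0,0,0],[0,0,0],[0,0,0],[0,0,0],[0,0,0],[0,0,0],[0,0,0],[0,0,0]]}' -0.1;python3 -c "
import h; from h import *
o,_=st(); snap('wrist','wr31'); tips('wrist',['gate_grip']); h.LAST={'wrist':'pics/wr31.png'}; red('wrist',(180,390,120,330),.097)"
```

```text
time: 76.85
position: [0.4663, 0.2667, 0.1727]
tool_rot: [-0.689, 0.725, -0.0, 0.0]
ft_force: [-0.7, -0.5, -0.0]
grip_width: 0.0479
t 76.85 p [0.4663 0.2667 0.1727] toolx [-0.051 -0.999  0.   ] tooly [-0.999  0.051 -0.   ] toolz [ 0. -0. -1.] F [-0.7 -0.5 -0. ] w 0.0479 q [ 0.31  0.42  1.67 -0.    1.05  1.93]
wrist gate_grip 0.69 [0.4677 0.2675 0.0828]
red [282.1 194.4] [271 177  23  35 762] [0.4713 0.2671 0.097 ]
```

Descend, grip and slide right (+tool x).

```bash
python3 -m creep '{"dp":[[0,-0.25,3],[0,0,3],[0,0,3],[0,0,2],[0,0,1.5],[0,0,1],[0,0,0.5],[0,0,0]],"turn":[[0,0,0],[0,0,0],[0,0,0],[0,0,0],[0,0,0],[0,0,0],[0,0,0],[0,0,0]]}' && python3 -m creep '{"dp":[[0,0,0],[0,0,0],[0,0,0],[0,0,0],[0,0,0],[0,0,0],[0,0,0]],"turn":[[0,0,0],[0,0,0],[0,0,0],[0,0,0],[0,0,0],[0,0,0],[0,0,0]]}' 1 25 && python3 -m creep '{"dp":[[0.3,0,0],[0.5,0,0],[0.5,0,0],[0.5,0,0],[0.5,0,0],[0.5,0,0],[0.4,0,0],[0,0,0]],"turn":[[0,0,0],[0,0,0],[0,0,0],[0,0,0],[0,0,0],[0,0,0],[0,0,0],[0,0,0]]}'; python3 -m creep '{"dp":[[0.2,0,0],[0.2,0,0],[0,0,0]],"turn":[[0,0,0],[0,0,0],[0,0,0]]}'; python3 -m creep '{"dp":[[0.2,0,0],[0.2,0,0],[0,0,0]],"turn":[[0,0,0],[0,0,0],[0,0,0]]}'
```

```text
time: 77.75
position: [0.4695, 0.2656, 0.0322]
tool_rot: [-0.688, 0.726, 0.0, -0.0]
ft_force: [-0.3, 0.1, -0.6]
grip_width: 0.0477
time: 78.45
position: [0.4696, 0.2664, 0.033]
tool_rot: [-0.688, 0.725, -0.0, 0.001]
ft_force: [-0.1, 1.2, 4.6]
grip_width: 0.0216
time: 79.25
position: [0.4677, 0.2336, 0.033]
tool_rot: [-0.688, 0.726, -0.0, 0.0]
ft_force: [-1.0, -0.6, 6.3]
grip_width: 0.0218
time: 79.55
position: [0.4675, 0.23, 0.033]
tool_rot: [-0.688, 0.726, -0.0, 0.0]
ft_force: [-0.8, -0.3, 6.1]
grip_width: 0.0219
time: 79.85
position: [0.4676, 0.2296, 0.0331]
tool_rot: [-0.687, 0.726, 0.001, 0.003]
ft_force: [-2.2, 15.2, 4.1]
grip_width: 0.0217
```

```bash
python3 -m creep '{"dp":[[-0.2,0,0],[-0.1,0,0],[0,0,0]],"turn":[[0,0,0],[0,0,0],[0,0,0]]}' && python3 -m creep '{"dp":[[0,0,0],[0,0,0],[0,0,0],[0,0,0],[0,0,-2],[0,0,-3],[0,0,-3],[0,0,-3],[0,0,-3],[0,0,-2],[0,0,0],[0,0,0]],"turn":[[0,0,0],[0,0,0],[0,0,0],[0,0,0],[0,0,0],[0,0,0],[0,0,0],[0,0,0],[0,0,0],[0,0,0],[0,0,0],[0,0,0]]}' -0.1 ; python3 -c "
from h import *
st(); snap('wrist','wr32');snap('top','tp32');snap('side','sd32')
for n in('wrist','side'): tips(n,['gate_grip','spanner','pallet1_grip','pallet2_grip','pallet3_grip'])"
```

```text
time: 80.15
position: [0.4675, 0.2295, 0.033]
tool_rot: [-0.688, 0.725, -0.0, 0.0]
ft_force: [-0.3, 0.8, 5.8]
grip_width: 0.0219
time: 81.35
position: [0.4669, 0.229, 0.1922]
tool_rot: [-0.688, 0.725, 0.0, -0.0]
ft_force: [0.2, 0.4, 0.7]
grip_width: 0.0479
t 81.35 p [0.4669 0.229  0.1922] toolx [-0.053 -0.999  0.   ] tooly [-0.999  0.053  0.   ] toolz [-0. -0. -1.] F [0.2 0.4 0.7] w 0.0479 q [ 0.24  0.38  1.68 -0.    1.08  1.86]
wrist gate_grip 0.73 [0.4683 0.2266 0.0818]
wrist gate_grip 0.28 [ 0.5743 -0.1819  0.0142]
wrist spanner 0.67 [ 0.5743 -0.1843  0.0183]
wrist pallet1_grip 0.94 [0.5574 0.0648 0.0881]
wrist pallet2_grip 0.87 [0.5704 0.135  0.0847]
wrist pallet2_grip 0.82 [0.335  0.1748 0.0441]
wrist pallet3_grip 0.76 [ 0.5702 -0.0927  0.0892]
side gate_grip 0.56 [0.4673 0.2275 0.0797]
side spanner 0.94 [ 0.5738 -0.1864  0.0119]
side pallet1_grip 0.58 [0.5545 0.0622 0.0849]
side pallet2_grip 0.77 [0.5712 0.1426 0.0881]
side pallet2_grip 0.77 [0.3407 0.1785 0.045 ]
side pallet3_grip 0.48 [ 0.5696 -0.0929  0.0905]
side pallet3_grip 0.38 [ 0.3405 -0.22   -0.0057]
```

View pics/wr32.png

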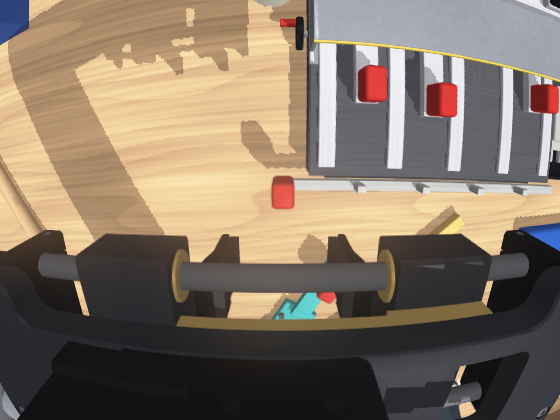

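View pics/tp32.png

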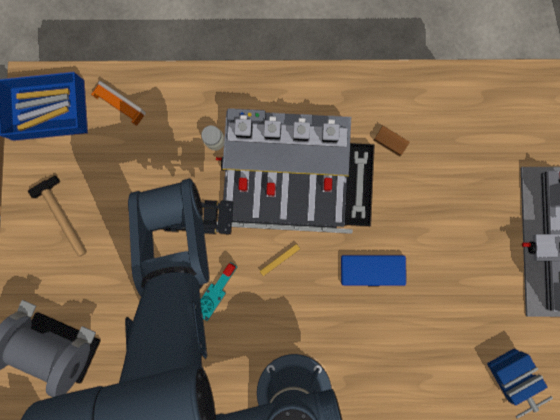

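```bash
python3 -m creep '{"dp":[[-2,2,-1],[-2,1,-1],[-1,0,0],[0,0,0],[0,0,0]],"turn":[[0,0,0],[0,0,0],[0,0,0],[0,0,0],[0,0,0]]}'; python3 -c "
from h import *
snap('side','sd33'); b=cv2.imread('pics/sd33.png')[150:280,265:385]
cv2.imwrite('pics/c33.png',cv2.resize(b,None,fx=4.5,fy=4.5,interpolation=cv2.INTER_CUBIC))"
```

```text
time: 82.5
position: [0.4402, 0.2803, 0.2121]
tool_rot: [-0.688, 0.725, -0.0, -0.0]
ft_force: [-0.3, -0.3, -0.7]
grip_width: 0.0479
```

View pics/c33.png

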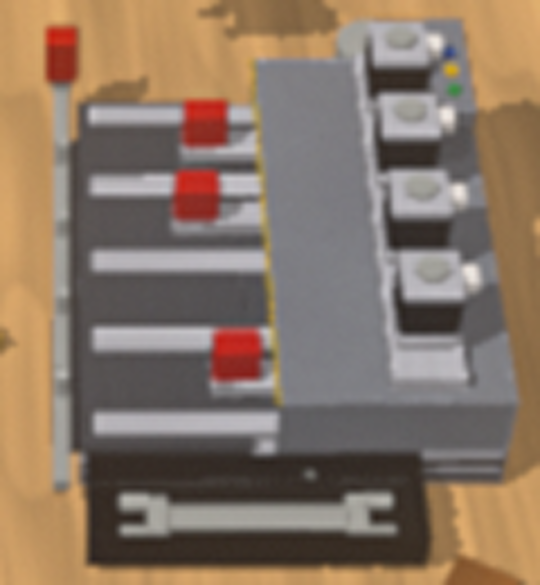

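```bash
python3 -c "
from h import *
print(robot.hand_in())"
```

```text
the job is handed in; nothing more can be done
None
```

The job is done and handed in at about 82.5 s. I did it in this order:
- **Gate open:** slid left until it met its stop (17 N).
- **Spanner:** put flat in the tray.
- **Pallets:** three were on the bench. pallet3 went into lane 4, pallet1 into lane 2 and pallet2 into lane 1. I left the turquoise look-alike alone.
- **Gate closed:** slid right about 37.6 mm until it met its stop (15 N).

**Last checks:**
- The pallets in lanes 4 and 2 met the end wall, then lowered more than 7 mm below the apron without resistance.
- The pallet in lane 1 was not pushed to the wall. Its weight came off the apron once it was over the recess, and it then lowered about 7 mm freely.
- In the last pictures the spanner is in the tray, a gate tooth stands in each lane mouth, and the other things look undisturbed.

**What disagreed or was not checked:**
- The fingertips were about 39 mm higher than the reported TCP, found by touching the apron. My first try at the gate grip closed on nothing because of this. All later heights used that correction.
- The last camera readings of the lane 4 grip height (89 to 90 mm) were a little above the expected 86 mm, while earlier ones were 84 to 89 mm. Because of how far it had lowered, I took this as measurement noise. I did not do a separate touch check that the pallets lie level.

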